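# Open the applicator's display and hold its key switch at test

### The arm

A 7-joint arm with a two-finger parallel gripper is mounted at the origin on the work surface. World frame = base frame: x ahead of the robot, y to its left, z up, the work surface at z = 0. Lengths are in m, angles in rad, forces in N, time in s.
With the tool pointing down it reaches from about 0.4 to 0.85 m from the base axis. Payload 10.4 kg.
Tool frame: the origin (TCP) lies on the centre line of the jaws, within the pads' length; the fingertips stand 22 mm ahead of it and the grasp point (between the pads) lies 3 mm ahead of it; z points along the fingers, y is the direction in which the jaws open and shut (so a half turn about z gives the same grasp; the last joint's range is limited). The gripper opens to 85 mm and grips with 20 to 120 N. Pads are 22 mm wide; open, the fingers measure 114 mm over their backs; the gripper's body (76 mm by 85 mm) begins 54 mm behind the grasp point. The pads swing forward as they close: fully open they stand 13 mm farther back than shut.
Start: joints at [1.17, 0.332, -0.065, 1.46, 0.022, 1.35, -0.088], TCP at [0.231, -0.581, 0.253] pointing down, gripper open.
Joint ranges: [-2.6, 2.6], [-0.5, 2.12], [-1.47, 1.34], [0.16, 2.42], [-1.27, 4.41], [0.06, 2.06], [-2.6, 2.6]. Speed limits (rad/s): [2.22, 2.22, 2.79, 2.79, 3.14, 3.14, 3.14].

### API

Orientations are given as a unit quaternion [x, y, z, w].
In Python, from workcell import manip gives the robot as it stands. The module is installed in compiled form; this text tells all that it offers.
- The arm moves only by the shell command python3 -m crank 'ROWS' [FORCE]. ROWS is JSON, a list of rows, each a list of 3 entries, a list of its own where there are three numbers: the opening, from -1 (shut) to 1 (fully open), then the shift along the tool's x, y, z normalised to -1 to 1, where 1 is 80 mm, then the turn, a rotation vector about the tool's x, y, z normalised to -1 to 1, where 1 is pi/4 rad. In form: [[jaw, [tx, ty, tz], [ax, ay, az]], ...]. A call has exactly 5 rows; each row shifts and turns the commanded pose from where the row before left it, along the tool's axes as they then stand; what a row does not reach is not made up. A row lasts 1/10 s, in which the tool goes at most 50 mm and 8.59 degrees, less where a joint would pass 70% of its speed; a pose out of reach is approached as far as the arm can. A call with a number of a shift or a turn outside -1 to 1 is refused whole. A call with a gripper value outside its range is refused whole. The fingers move at their own pace and stop on an object; FORCE is the grip in N (left out, the last holds). Time passes only in rows, so rows that do not move let the fingers close, or fill a call up. It gives the time, the measured TCP pose, the force and the opening at its end, in the units of the state.
- manip.get_obs(): the state, without advancing time (a new reading comes with each control period).
- manip.camera(name): name is "scene" or "top" or "wrist"; returns the picture (480x640x3 uint8, blue, green, red); there is no depth.
- manip.camera_info(name): a dict with "K" (3x3 intrinsics, pixels), "camera_from_world" (4x4, takes a point from world to camera coordinates); the wrist camera has in their place "mount" (4x4, takes a point from camera to tool coordinates, whose origin is the TCP and whose axes are the flange's). Camera axes: x right, y down, z forward; pixel columns grow to the right and rows downward; lengths in m; the calibration is good to about 2 mm. A picture is of the moment at which its call begins: read the wrist's pose just before it. camera_info takes no time and is no camera call.
- manip.hand_in(): hands the job in, once; it reports no verdict.
The state is a dict: "clock": time; "joint_pos": joint angles; "joint_velocities": joint speeds; "tau": joint torques, N m; "position": TCP position; "ee_rot": TCP orientation; "ft_force": force on the tool from outside, world axes, zero at the start; "torque": the same for the moment, N m; "grip_width": opening from 0.0 (shut) to 1.0 (fully open).
Only numpy, scipy, OpenCV 4.12 (cv2) and the standard library are available. Lean on these libraries where they do the work, as an engineer would, in place of code of your own. Each camera call takes 0.05 s, during which the arm holds its last target.

### The job

Raise the control box's stiff display lid, which has a grab bar along its front edge, until it stands at about 110 degrees from closed, leaning back just past upright, and leave it standing there. Then take the black key with the rectangular bow from the wooden block, work it down into the key switch without forcing it, wiggling it past the sticky pins until its shoulder is home on the lock face, and only then turn it a quarter turn clockwise to its stop. The switch springs back, so finish still gripping the key and holding it turned; leave the other keys and the loose parts on the bench where they are.

Things in the scene. Friction and masses are not known exactly. Their poses are not given: they have to be found in the camera images.
- display_lid (a joint): Angle (rad) of the display lid of the grey sheet-steel control box: 0 = shut flat over the deck, 1.57 = upright, stop at 2.5. A stiff friction hinge (about 0.6 N m, plus the 0.4 kg lid's own weight) keeps it wherever it is left. It may start slightly ajar (up to 0.25).
- lid_hinge (a point): Middle of the lid's hinge line, 84 mm above the bench, on the fixed control box (170 deep x 240 wide x 82 mm high). Its axes are the box's: x from the box's front to its back, y along the hinge, z up. The shut lid reaches 155 mm from the hinge towards -x, is 236 mm wide and 16 mm thick, and opens by swinging its front edge up and over towards +x.
- lid_bar (a point): Middle of the lid's grab bar: a round steel bar 10 mm thick, 160 mm long, parallel to the hinge, 38 mm beyond the lid's front edge on two arms at its ends. It lies 193 mm from the hinge along the lid and 7 mm above the hinge line when shut (91 mm above the bench, overhanging the front of the box). It may turn between the fingers.
- keyway (a point): Centre of the keyway's mouth on the face of the key switch (collar 33 mm across), 78 mm above the bench; the shut lid covers it. It lies 105 mm before the hinge (box -x) and 50 mm to box -y. Axes turn with the plug: x along the slot's width, z up. Slot 12 x 4.8 mm, 36 mm deep, mouth countersunk 2.5 mm. Three gummed pins, 9, 16 and 23 mm down, reach 5 mm into it from its +x end.
- key_switch (a joint): Angle (rad) of the switch's plug: 0 at rest, grows clockwise seen from above to a stop at 1.571. A spring (0.05 N m at rest, 0.11 at the stop) returns it. With play, the key turns 0.1 to 0.2 rad farther than the plug. Pushed straight down the key jams on the pins; rocked 1 to 1.5 mm to and fro along the slot's width under a light push (5 to 20 N) it slips past them.
- key_centre (a point): Middle of the bow of the key to use, standing blade down in one of three slots, 58 mm apart, of the fixed wooden block (185 x 52 x 45 mm). Black bow with a rectangular hole: 30 mm wide (x), 10 thick (y), 40 tall (20 above and below this point); its flat underside is the shoulder. Steel blade 10 wide (x), 4 thick, 30 long, V point. Fits the switch either way round. 35 g.
- key_shoulder (a point): Centre of the underside of that key's bow, 20 mm below the bow's centre, where the blade begins; in the block it rests on the block's top, 45 mm above the bench; home in the switch it rests on the keyway's mouth.
- round_key_centre (a point): Another key in the block, not to be touched: round black bow 28 mm across. This point is the middle of its bow, 18 mm above the block.
- tee_key_centre (a point): A third key in the block, not to be touched: steel T-handle 40 mm wide. This point is on its stem 18 mm above the block; the handle's top is at 34 mm.
- screwdriver_grip (a point): Middle of the handle of a 200 mm yellow-handled screwdriver lying on the bench (bystander).
- impeller_centre (a point): Middle of a stainless steel pump impeller, 90 mm across and 30 mm high, lying flat (bystander).
- fuse_centre (a point): Middle of a white ceramic fuse holder, 62 x 24 x 26 mm (bystander).
- nozzle_centre (a point): Middle of a blue plastic spray nozzle, 26 mm across and 40 mm high, standing on the bench close to the wooden block (bystander).
There are look-alikes about, which are no part of the job. What is shaped like the part that bears key_centre but green is not meant.

How it is judged:
By the outcome, as a careful person would: the job done as asked, in the order asked, and still so for the second after the job is handed in, while the arm keeps its last pose, push and grip.
It also fails if it takes over 72 s, if anything falls off the work surface, if the arm or the gripper's body presses on something with over 40 N, if the wrist force passes 120 N, or if a joint passes its speed limit or range.

## Working session

There is one attempt and no reset: what is moved stays moved. The work goes in short steps, Python scripts to look and compute and a shell command to move; the robot and the scene stay as the last step left them, time stands still between calls to the robot, and variables do not carry over. Pictures are saved under pics/ and viewed, and the job is handed in when it is done.

```bash
mkdir -p pics; ls; python3 - <<'E'
from workcell import manip
import cv2,json
o=manip.get_obs()
for k,v in o.items(): print(k,v)
for n in ["scene","top","wrist"]:
    i=manip.camera_info(n); print(n,{k:(v.tolist() if hasattr(v,'tolist') else v) for k,v in i.items()})
    im=manip.camera(n); cv2.imwrite(f"pics/{n}0.png",im)
E
```

```text
pics
clock 0.0
joint_pos [ 1.17038539  0.3328629  -0.06468496  1.46093784  0.02158271  1.3498962
 -0.08847159]
joint_velocities [ 0.00061912 -0.00142541  0.00195425 -0.00037121  0.0009581  -0.00079627
  0.00052318]
tau [-2.37260574e-04 -6.25443220e+01  4.93917125e-02 -3.91605878e+01
  1.63401203e-02  1.00909025e-02  2.49301456e-05]
position [ 0.23042117 -0.58060624  0.25252313]
ee_rot [ 9.82207175e-01  1.87799278e-01 -1.58555321e-04 -6.86761625e-04]
ft_force [-0.34710062 -0.63764913 -0.31884824]
torque [-0.00647192 -0.00367441 -0.03504611]
grip_width 1.000378426380988
scene {'K': [[534.7672757037244, 0.0, 311.12828820927905], [0.0, 534.7672757037244, 244.63367834404323], [0.0, 0.0, 1.0]], 'camera_from_world': [[0.8325684143460411, 0.5537862314136032, 0.012273765927297394, -0.4541336705052464], [0.4852822113596123, -0.7185368557991856, -0.498202732023967, -0.304443045046086], [-0.2670786602692985, 0.42074409889496905, -0.8669736976828172, 1.3681504243575222], [0.0, 0.0, 0.0, 1.0]]}
top {'K': [[492.89089718957524, 0.0, 318.1815836793126], [0.0, 492.89089718957524, 245.97609489222097], [0.0, 0.0, 1.0]], 'camera_from_world': [[-0.10213092425185052, -0.9947685440361967, 0.0021950188080872356, -0.027415482686007075], [-0.9740110353894496, 0.0995508654509418, -0.20345055450290914, 0.6235638896263729], [0.20216769586418962, -0.022916565712897956, -0.9790827614481277, 1.010556879350844], [0.0, 0.0, 0.0, 1.0]]}
wrist {'K': [[432.08204563177344, 0.0, 312.63847243550697], [0.0, 432.08204563177344, 243.26580998515243], [0.0, 0.0, 1.0]], 'mount': [[-0.00015736645624945297, -0.9527188745142373, -0.30385312468381986, 0.07764079464165397], [0.9999996718229143, -0.0003914060170181505, 0.0007093344708248208, -0.0002475152109228107], [-0.0007947262799893881, -0.3038529133407354, 0.9527186234479125, -0.12100521118856028], [0.0, 0.0, 0.0, 1.0]]}
```

View pics/scene0.png

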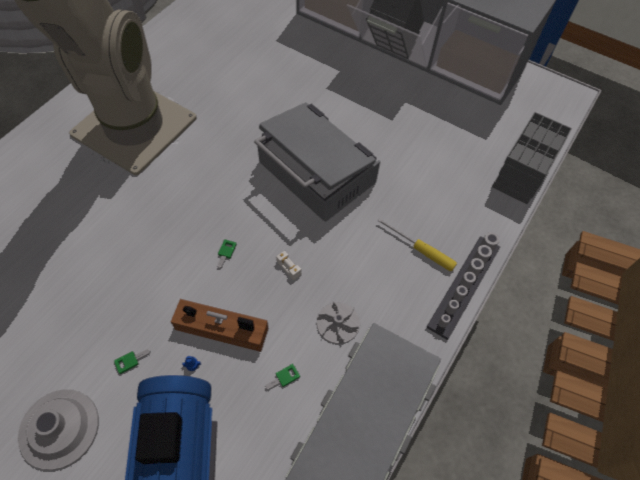

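View pics/top0.png

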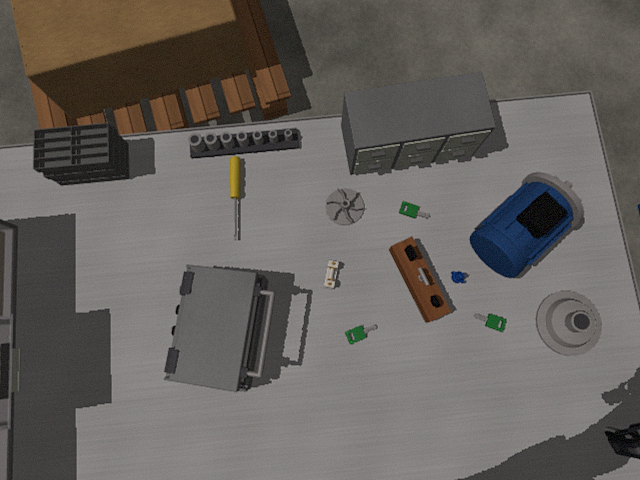

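View pics/wrist0.png

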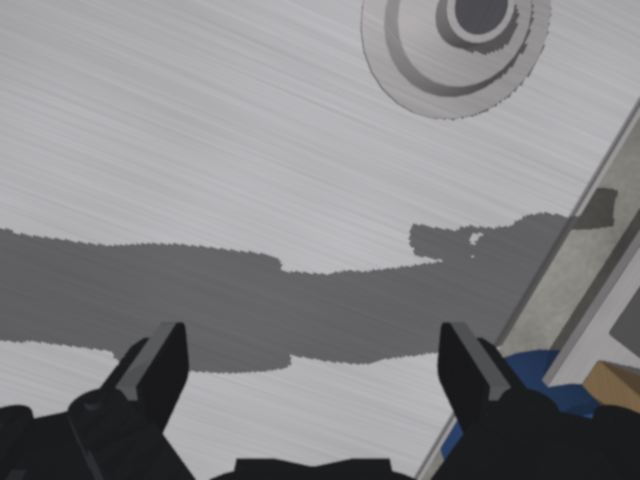

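```bash
python3 - <<'E'
import cv2,numpy as np
t=cv2.imread("pics/top0.png");s=cv2.imread("pics/scene0.png")
a=cv2.resize(t[225:335,375:485],None,fx=5,fy=5,interpolation=cv2.INTER_CUBIC)
cv2.imwrite("pics/c1.png",a)
b=cv2.resize(s[290:360,165:275],None,fx=7,fy=7,interpolation=cv2.INTER_CUBIC)
cv2.imwrite("pics/c2.png",b)
c=cv2.resize(t[250:400,155:305],None,fx=4,fy=4,interpolation=cv2.INTER_CUBIC)
cv2.imwrite("pics/c3.png",c)
d=cv2.resize(s[90:230,245:395],None,fx=4,fy=4,interpolation=cv2.INTER_CUBIC)
cv2.imwrite("pics/c4.png",d)
E
```

```text
(no output)
```

View pics/c1.png

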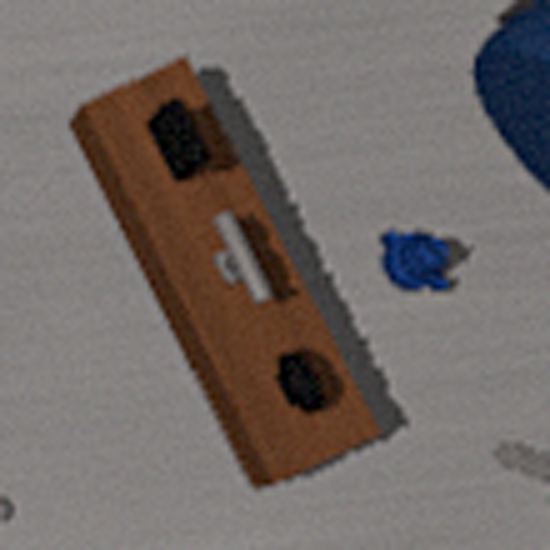

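View pics/c2.png

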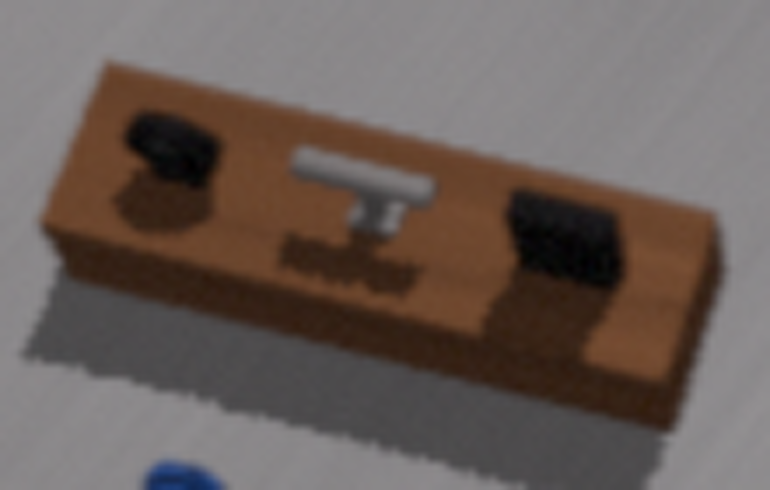

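View pics/c3.png

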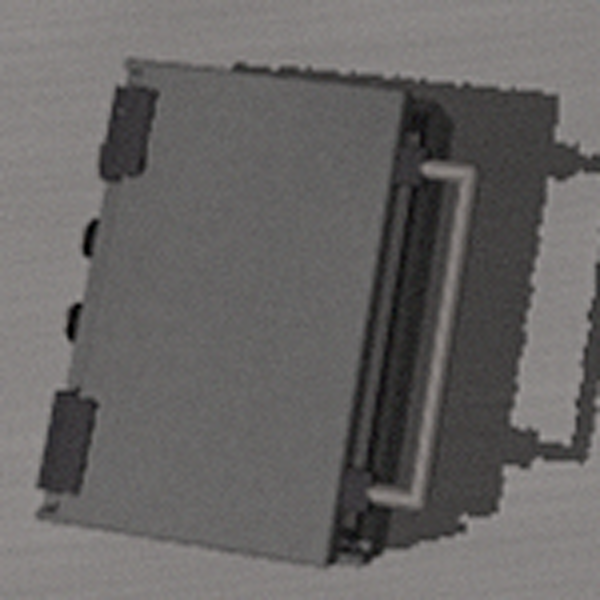

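View pics/c4.png

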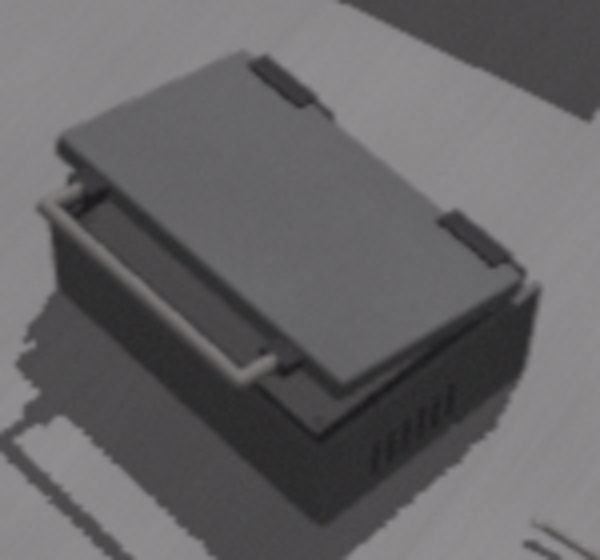

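```bash
cat > h.py <<'E'
import numpy as np,cv2
from workcell import manip
from scipy.spatial.transform import Rotation as R
def ray(n,uv,pose=None):
    i=manip.camera_info(n);K=np.array(i["K"])
    d=np.linalg.inv(K)@np.array([uv[0],uv[1],1.])
    if n=="wrist":
        M=np.array(i["mount"]);T=np.eye(4)
        T[:3,:3]=R.from_quat(pose["ee_rot"]).as_matrix();T[:3,3]=pose["position"]
        W=T@M
    else: W=np.linalg.inv(np.array(i["camera_from_world"]))
    d=W[:3,:3]@d
    return W[:3,3],d/np.linalg.norm(d)
def onz(n,uv,z,pose=None):
    o,d=ray(n,uv,pose);return o+d*(z-o[2])/d[2]
def tri(rs):
    A=np.zeros((3,3));b=np.zeros(3)
    for o,d in rs:
        P=np.eye(3)-np.outer(d,d);A+=P;b+=P@o
    x=np.linalg.solve(A,b)
    return x,[np.linalg.norm((np.eye(3)-np.outer(d,d))@(x-o)) for o,d in rs]
def proj(n,p,pose=None):
    i=manip.camera_info(n);K=np.array(i["K"])
    if n=="wrist":
        M=np.array(i["mount"]);T=np.eye(4)
        T[:3,:3]=R.from_quat(pose["ee_rot"]).as_matrix();T[:3,3]=pose["position"]
        C=np.linalg.inv(T@M)
    else: C=np.array(i["camera_from_world"])
    q=K@(C@np.append(p,1))[:3];return q[:2]/q[2]
E
python3 - <<'E'
from h import *
np.set_printoptions(precision=4,suppress=True)
A=tri([ray("top",(272.8,292.2)),ray("scene",(305.5,184.3))])
B=tri([ray("top",(259.3,374.5)),ray("scene",(256.2,141.3))])
print("bar ends",A,B)
d=A[0]-B[0];print("len",np.linalg.norm(d),"yaw of y dir",np.arctan2(d[1],d[0]))
m=(A[0]+B[0])/2
for z in [m[2]]:
  from scipy.optimize import brentq
  th=brentq(lambda t:.084+.193*np.sin(t)+.007*np.cos(t)-z,-.3,1)
  print("theta",th)
# black blobs
t=cv2.imread("pics/top0.png");s=cv2.imread("pics/scene0.png")
def blobs(im,x0,y0,x1,y1,th=32):
  g=im[y0:y1,x0:x1].max(2);m=(g<th).astype(np.uint8)
  n,l,st,c=cv2.connectedComponentsWithStats(m)
  for i in range(1,n):
    if st[i,4]>15:print(st[i],c[i]+[x0,y0])
blobs(t,385,235,455,325);print();blobs(s,175,300,265,345)
# block top corners (top view z=.045)
for uv in [(390,247),(412.5,237),(456,310.5-0),(427,322)]: print(onz("top",uv,.045))
E
```

```text
bar ends (array([0.5199, 0.0118, 0.1314]), [np.float64(0.001410841340050178), np.float64(0.0014108413400501444)]) (array([0.3628, 0.0511, 0.127 ]), [np.float64(0.00073132801613921), np.float64(0.0007313280161390398)])
len 0.16199050751430238 yaw of y dir -0.2455311002410545
theta 0.19998720644444043
[ 20  10  12  16 115] [410.313 252.6  ]
[46 61  9 11 74] [434.6757 301.1486]

[ 8  7 13 10 80] [189.4875 311.125 ]
[ 63  18  16  13 147] [245.2585 324.2993]
[ 0.603  -0.2496  0.045 ]
[ 0.6204 -0.3025  0.045 ]
[ 0.4494 -0.3732  0.045 ]
[ 0.4314 -0.3072  0.045 ]
```

```bash
cat >> h.py <<'E'
def st():
    o=manip.get_obs();r=R.from_quat(o["ee_rot"]).as_matrix()
    np.set_printoptions(precision=4,suppress=True)
    print("t",round(o["clock"],2),"p",np.array(o["position"]),"xang",round(np.arctan2(r[1,0],r[0,0]),4),"z",r[:,2],"F",np.array(o["ft_force"]),"T",np.array(o["torque"]),"w",round(o["grip_width"],3));print("q",np.array(o["joint_pos"]))
    return o
def to(p,xang=None):
    "shift (tool axes, units of 80mm) and z turn (units) from measured pose to tool-down target"
    o=st();r=R.from_quat(o["ee_rot"]).as_matrix()
    print("shift units",r.T@(np.array(p)-o["position"])/.08)
    if xang is not None:
        c,s=np.cos(xang),np.sin(xang)
        Rt=np.array([[c,s,0],[s,-c,0],[0,0,-1.]])
        print("turn units",R.from_matrix(r.T@Rt).as_rotvec()/(np.pi/4))
E
python3 -m crank '[[-0.3,[0,0,-0.1],[0,0,0.16]],[-0.3,[0,0,-0.1],[0,0,0.16]],[-0.3,[0.4,0,-0.1],[0,0,0.16]],[-0.3,[0.5,0,-0.1],[0,0,0.16]],[-0.3,[0.5,0,0],[0,0,0.154]]]' 60
python3 -c "
from h import *
to([.4414,.0315,.24],-.2455)"
```

```text
clock: 0.65
position: [0.3433, -0.5818, 0.2869]
ee_rot: [0.992, -0.125, 0.001, 0.001]
ft_force: [0.9, -0.4, -0.4]
grip_width: 0.351
t 0.65 p [ 0.3433 -0.5818  0.2869] xang -0.2516 z [ 0.0013 -0.0016 -1.    ] F [ 0.8607 -0.3822 -0.3882] T [-0.0688 -0.0352  0.0188] w 0.351
q [ 0.9816  0.4299 -0.0165  1.2591  0.0068  1.4506 -0.8566]
shift units [-0.7224 -7.7313  0.5758]
turn units [ 0.0016 -0.0021 -0.0077]
```

```bash

python3 -m crank '[[-0.3,[0,-0.6,0],[0,0,0]],[-0.3,[0,-0.6,0],[0,0,0]],[-0.3,[0,-0.6,0],[0,0,0]],[-0.3,[0,-0.6,0],[0,0,0]],[-0.3,[0,-0.6,0],[0,0,0]]]'
python3 -m crank '[[-0.3,[0,-0.6,0],[0,0,0]],[-0.3,[0,-0.6,0],[0,0,0]],[-0.3,[0,-0.5,0],[0,0,0]],[-0.3,[0,-0.4,0],[0,0,0]],[-0.3,[0,0,0],[0,0,0]]]'
python3 - <<'E'
from h import *
o=st()
im=manip.camera("wrist");cv2.imwrite("pics/w1.png",im)
cv2.imwrite("pics/s1.png",manip.camera("scene"))
to([.4414,.0315,.24],-.2455)
E
```

```text
clock: 1.15
position: [0.4005, -0.347, 0.2851]
ee_rot: [0.992, -0.123, -0.0, 0.0]
ft_force: [0.9, -0.3, 0.1]
grip_width: 0.349
clock: 1.65
position: [0.4425, -0.1814, 0.2855]
ee_rot: [0.993, -0.119, 0.0, -0.0]
ft_force: [0.4, 0.1, 0.1]
grip_width: 0.353
t 1.65 p [ 0.4425 -0.1814  0.2855] xang -0.2388 z [ 0.0007  0.0006 -1.    ] F [0.4414 0.0859 0.1389] T [-0.0213  0.0298 -0.0073] w 0.353
q [ 0.5988  0.0066 -0.3042  1.7702  0.0012  1.3646 -1.5152]
t 1.75 p [ 0.4412 -0.1859  0.2853] xang -0.2446 z [-0.0001 -0.0005 -1.    ] F [-0.0072 -0.4047 -0.8514] T [-0.0324  0.0043 -0.0211] w 0.351
q [ 0.602   0.0079 -0.2987  1.7694  0.0028  1.3646 -1.5126]
shift units [-0.6562 -2.6378  0.5651]
turn units [ 0.0006 -0.      0.0012]
```

View pics/w1.png

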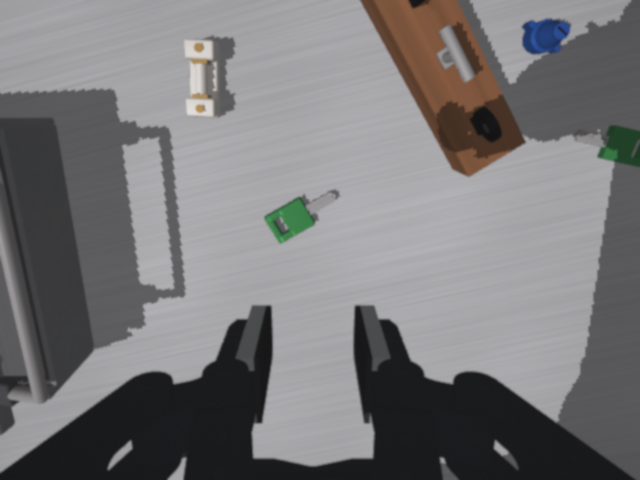

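```bash

python3 -m crank '[[-0.3,[-0.1,-0.5,0],[0,0,0]],[-0.3,[-0.1,-0.5,0],[0,0,0]],[-0.3,[-0.1,-0.5,0.1],[0,0,0]],[-0.3,[-0.1,-0.5,0.1],[0,0,0]],[-0.3,[-0.1,-0.4,0.1],[0,0,0]]]'
python3 -m crank '[[-0.3,[-0.1,-0.2,0.1],[0,0,0]],[-0.3,[0,0,0.1],[0,0,0]],[-0.3,[0,0,0],[0,0,0]],[-0.3,[0,0,0],[0,0,0]],[-0.3,[0,0,0],[0,0,0]]]'
python3 - <<'E'
from h import *
o=manip.get_obs()
im=manip.camera("wrist");cv2.imwrite("pics/w2.png",im)
to([.4414,.0315,.2],-.2455)
print(proj("wrist",[.4414,.0315,.129],o),proj("wrist",[.5199,.0118,.129],o),proj("wrist",[.3628,.0511,.129],o))
E
```

```text
clock: 2.25
position: [0.4493, 0.0105, 0.2611]
ee_rot: [0.992, -0.123, 0.0, -0.0]
ft_force: [-0.7, -0.7, -0.4]
grip_width: 0.35
clock: 2.75
position: [0.4457, 0.026, 0.2456]
ee_rot: [0.992, -0.124, 0.0, -0.0]
ft_force: [0.9, -0.2, 0.4]
grip_width: 0.35
t 2.8 p [0.4457 0.0263 0.2456] xang -0.2477 z [ 0.0005 -0.0001 -1.    ] F [ 0.2241  0.2544 -0.046 ] T [0.0291 0.0179 0.014 ] w 0.348
q [ 0.3931 -0.0354 -0.5353  1.8914 -0.0187  1.2802 -1.9551]
shift units [-0.0684 -0.0504  0.5706]
turn units [-0.0001 -0.0007 -0.0027]
[305.1825 255.4432] [303.9987 110.0124] [306.3467 375.1382]
```

View pics/w2.png

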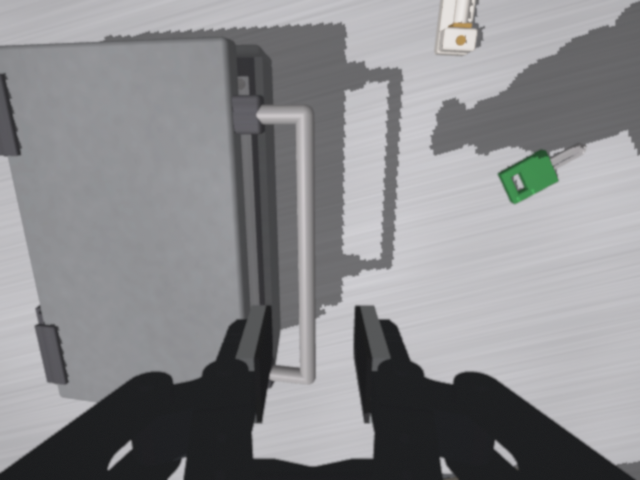

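```bash

python3 -m crank '[[-0.45,[-0.06,-0.05,0],[0,0,0]],[-0.45,[0,0,0.3],[0,0,0]],[-0.45,[0,0,0.3],[0,0,0]],[-0.45,[0,0,0.2],[0,0,0]],[-0.45,[0,0,0],[0,0,0]]]'
python3 - <<'E'
from h import *
o=manip.get_obs()
im=manip.camera("wrist");cv2.imwrite("pics/w3.png",im)
to([.4414,.0315,.136],-.2455)
E
```

```text
clock: 3.3
position: [0.4403, 0.0324, 0.1797]
ee_rot: [0.992, -0.123, -0.002, 0.0]
ft_force: [0.1, -0.9, 0.2]
grip_width: 0.275
t 3.35 p [0.4411 0.0325 0.181 ] xang -0.2457 z [-0.0015  0.0001 -1.    ] F [-0.4225 -0.8431  0.8264] T [ 0.0209  0.0366 -0.0013] w 0.275
q [ 0.3788  0.0173 -0.5531  1.9863  0.0096  1.142  -1.9947]
shift units [0.0073 0.0108 0.5629]
turn units [ 0.0003  0.0018 -0.0002]
```

View pics/w3.png

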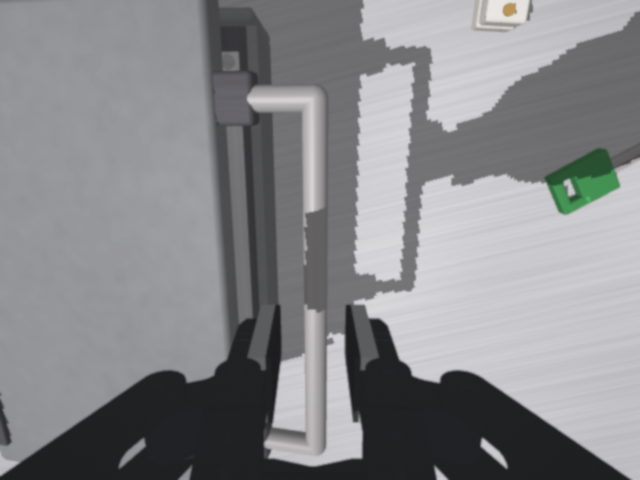

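```bash

python3 -m crank '[[-0.45,[0,0.01,0.2],[0,0,0]],[-0.45,[0,0,0.2],[0,0,0]],[-0.45,[0,0,0.16],[0,0,0]],[-0.45,[0,0,0],[0,0,0]],[-1,[0,0,0],[0,0,0]]]' 70
python3 -m crank '[[-1,[0,0,0],[0,0,0]],[-1,[0,0,0],[0,0,0]],[-1,[0,0,0],[0,0,0]],[-1,[0,0,0],[0,0,0]],[-1,[0,0,0],[0,0,0]]]' 70
python3 -c "
from h import *
st()"
```

```text
clock: 3.85
position: [0.4417, 0.0316, 0.1372]
ee_rot: [0.992, -0.123, 0.0, 0.0]
ft_force: [-5.9, -15.8, 3.0]
grip_width: 0.124
clock: 4.35
position: [0.4416, 0.031, 0.1371]
ee_rot: [0.992, -0.123, 0.0, 0.0]
ft_force: [-2.8, -4.3, 3.3]
grip_width: 0.084
t 4.35 p [0.4416 0.031  0.1371] xang -0.2464 z [ 0.0004 -0.001  -1.    ] F [-2.8237 -4.3485  3.2853] T [-0.9486  0.6488  0.0366] w 0.084
q [ 0.3706  0.0729 -0.556   2.0363  0.0457  1.0436 -2.0244]
```

```bash

python3 -c "
import numpy as np
p=np.linspace(.236,.236+1.72,26);d=np.c_[np.diff(np.cos(p)),-np.diff(np.sin(p))]*.1931/.08
print(d.round(3).tolist())"
```

```text
[[-0.044, -0.16], [-0.055, -0.157], [-0.066, -0.152], [-0.076, -0.148], [-0.086, -0.142], [-0.096, -0.136], [-0.105, -0.129], [-0.113, -0.121], [-0.121, -0.113], [-0.129, -0.105], [-0.136, -0.095], [-0.142, -0.086], [-0.148, -0.076], [-0.153, -0.066], [-0.157, -0.055], [-0.16, -0.044], [-0.163, -0.033], [-0.165, -0.022], [-0.166, -0.01], [-0.166, 0.001], [-0.166, 0.013], [-0.164, 0.024], [-0.162, 0.035], [-0.159, 0.046], [-0.156, 0.057]]
```

```bash

python3 -m crank '[[-1,[0,-0.045,-0.16],[0,0,0]],[-1,[0,-0.055,-0.157],[0,0,0]],[-1,[0,-0.066,-0.152],[0,0,0]],[-1,[0,-0.076,-0.148],[0,0,0]],[-1,[0,-0.086,-0.142],[0,0,0]]]' 80
python3 -c "
from h import *
st()"
```

```text
clock: 4.85
position: [0.4476, 0.0557, 0.1978]
ee_rot: [0.992, -0.123, -0.0, 0.001]
ft_force: [-2.2, -10.6, 0.6]
grip_width: 0.079
t 4.85 p [0.4476 0.0557 0.1978] xang -0.247 z [-0.0005 -0.0023 -1.    ] F [ -2.2023 -10.5712   0.5926] T [-2.0737  0.5202  0.0297] w 0.079
q [ 0.3505  0.0219 -0.5764  1.9452  0.0153  1.1792 -2.0494]
```

```bash

python3 -m crank '[[-1,[0,-0.096,-0.136],[0,0,0]],[-1,[0,-0.105,-0.129],[0,0,0]],[-1,[0,-0.113,-0.121],[0,0,0]],[-1,[0,-0.121,-0.113],[0,0,0]],[-1,[0,-0.129,-0.105],[0,0,0]]]' 80
python3 -m crank '[[-1,[0,-0.136,-0.095],[0,0,0]],[-1,[0,-0.142,-0.086],[0,0,0]],[-1,[0,-0.148,-0.076],[0,0,0]],[-1,[0,-0.153,-0.066],[0,0,0]],[-1,[0,-0.157,-0.055],[0,0,0]]]' 80
python3 -c "
from h import *
st()
cv2.imwrite('pics/s4.png',manip.camera('scene'))"
```

```text
clock: 5.35
position: [0.4582, 0.0978, 0.2467]
ee_rot: [0.992, -0.124, -0.001, 0.003]
ft_force: [-11.0, -14.4, 14.0]
grip_width: 0.084
clock: 5.85
position: [0.473, 0.1574, 0.2786]
ee_rot: [0.992, -0.123, 0.001, 0.001]
ft_force: [-10.7, -8.0, 18.0]
grip_width: 0.079
t 5.85 p [0.473  0.1574 0.2786] xang -0.2469 z [ 0.001  -0.0024 -1.    ] F [-10.7476  -7.9903  17.9736] T [-1.8931  2.2651  0.2063] w 0.079
q [ 0.2268  0.0843 -0.6698  1.7192  0.0562  1.3566 -2.2709]
```

View pics/s4.png

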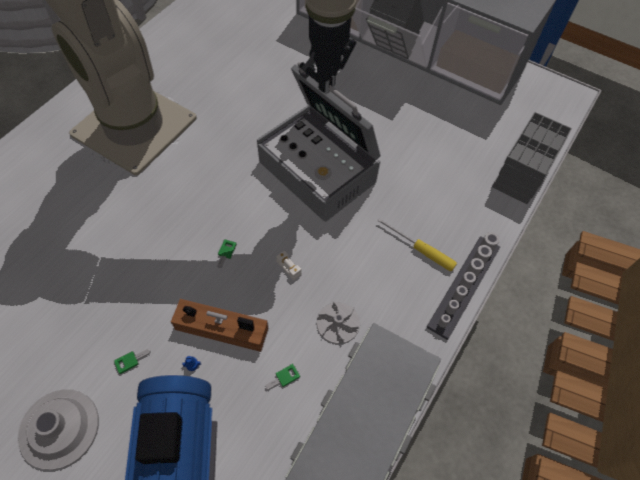

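```bash

python3 -m crank '[[-1,[0,-0.16,-0.06],[0,0,0]],[-1,[0,-0.163,-0.045],[0,0,0]],[-1,[0,-0.165,-0.022],[0,0,0]],[-1,[0,-0.166,-0.01],[0,0,0]],[-1,[0,-0.166,0.001],[0,0,0]]]' 80
python3 -c "
from h import *
st()"
```

```text
clock: 6.4
position: [0.4888, 0.2226, 0.2886]
ee_rot: [0.993, -0.122, 0.0, -0.0]
ft_force: [-5.5, -4.2, 7.7]
grip_width: 0.078
t 6.4 p [0.4888 0.2226 0.2886] xang -0.245 z [ 0.001   0.0002 -1.    ] F [-5.4595 -4.2362  7.7463] T [-1.092   1.1888  0.297 ] w 0.078
q [ 0.1233  0.1837 -0.7144  1.6106  0.1223  1.392  -2.4202]
```

```bash

python3 -m crank '[[-1,[0,-0.166,0.005],[0,0,0]],[-1,[0,-0.164,0.02],[0,0,0]],[-1,[0,-0.162,0.035],[0,0,0]],[-1,[0,-0.159,0.046],[0,0,0]],[-1,[0,-0.16,0.055],[0,0,0]]]' 80
python3 - <<'E'
from h import *
o=st()
x=np.array([.243,.970]);print("along",(np.array(o["position"])[:2]-[.487,.2136])@x, "z",o["position"][2])
E
```

```text
clock: 6.9
position: [0.5048, 0.2864, 0.2755]
ee_rot: [0.993, -0.122, 0.001, -0.001]
ft_force: [-5.8, 0.4, 5.1]
grip_width: 0.077
t 6.9 p [0.5048 0.2864 0.2755] xang -0.2447 z [ 0.0014  0.0023 -1.    ] F [-5.8335  0.397   5.1233] T [-0.1537  1.2764  0.1507] w 0.077
q [-0.0071  0.2986 -0.7177  1.5224  0.197   1.3922 -2.5529]
along 0.074986471589167 z 0.2754691997127589
```

```bash

python3 -m crank '[[-1,[0,0,0],[0,0,0]],[-0.4,[0,0,0],[0,0,0]],[-0.4,[0,0,0],[0,0,0]],[-0.4,[0,0,0],[0,0,0]],[-0.4,[0,0,-0.2],[0,0,0]]]' 80
python3 -m crank '[[-0.4,[0,0,-0.3],[0,0,0]],[-0.4,[0,0,-0.3],[0,0,0]],[-0.4,[0,0.5,0],[0,0,0]],[-0.4,[0,0.5,0],[0,0,0]],[-0.4,[0,0.5,0],[0,0,0]]]' 80
python3 - <<'E'
from h import *
o=st()
cv2.imwrite('pics/s5.png',manip.camera('scene'))
cv2.imwrite('pics/t5.png',manip.camera('top'))
E
```

```text
clock: 7.4
position: [0.5043, 0.2835, 0.2881]
ee_rot: [0.992, -0.123, -0.001, 0.001]
ft_force: [0.9, 0.1, 0.2]
grip_width: 0.302
clock: 7.9
position: [0.4751, 0.1667, 0.3378]
ee_rot: [0.992, -0.123, 0.0, -0.0]
ft_force: [1.1, -0.3, -0.1]
grip_width: 0.302
t 7.9 p [0.4751 0.1667 0.3378] xang -0.2459 z [ 0.      0.0001 -1.    ] F [ 1.0905 -0.2616 -0.1479] T [-0.0513  0.0146  0.0317] w 0.302
q [ 0.2121  0.0727 -0.6683  1.6071  0.0452  1.4774 -2.2758]
```

View pics/s5.png

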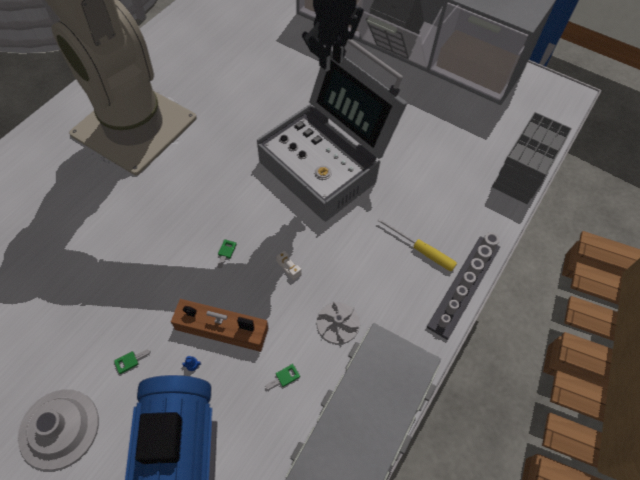

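View pics/t5.png

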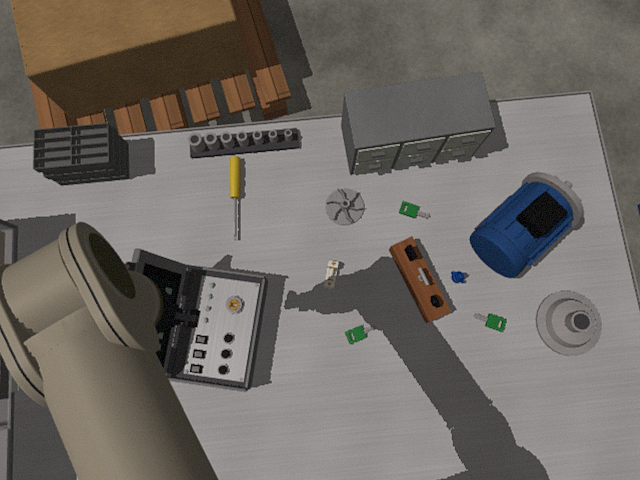

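```bash

python3 - <<'E'
from h import *
a=onz("top",(234.3,303.5),.078);b=onz("scene",(323,173),.078);print(a,b,tri([ray("top",(234.3,303.5)),ray("scene",(323,173))]))
to([.51,.0996,.22],-.2455)
t=cv2.imread("pics/t5.png");cv2.imwrite("pics/c5.png",cv2.resize(t[280:325,210:260],None,fx=10,fy=10,interpolation=cv2.INTER_CUBIC))
s=cv2.imread("pics/s5.png");cv2.imwrite("pics/c6.png",cv2.resize(s[155:190,305:345],None,fx=12,fy=12,interpolation=cv2.INTER_CUBIC))
E
```

```text
[0.50983961 0.09733908 0.078     ] [0.51410104 0.09362781 0.078     ] (array([0.51083427, 0.09874931, 0.07000247]), [np.float64(0.00020948119157605035), np.float64(0.00020948119157610683)])
t 8.0 p [0.4758 0.1625 0.3381] xang -0.2535 z [ 0.0009 -0.0029 -1.    ] F [ 1.1129  0.3541 -0.1556] T [-0.0283 -0.0078  0.0232] w 0.301
q [ 0.2152  0.0705 -0.664   1.6082  0.0466  1.4784 -2.2762]
shift units [0.6086 0.65   1.479 ]
turn units [ 0.0032 -0.002  -0.0102]
```

View pics/c5.png

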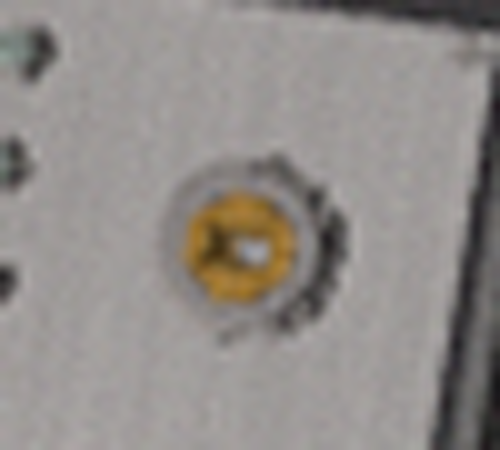

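View pics/c6.png

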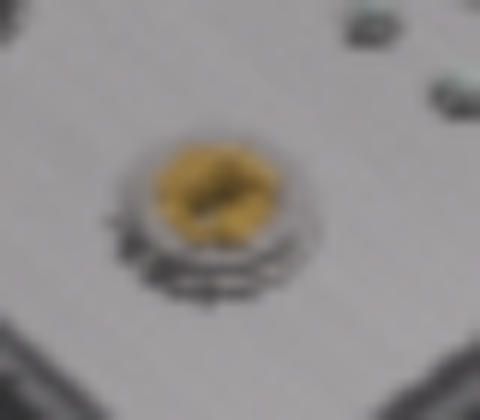

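```bash

python3 -m crank '[[-0.4,[0.3,0.33,0.2],[0,0,0]],[-0.4,[0.3,0.33,0.3],[0,0,0]],[-0.4,[0,0,0.4],[0,0,0]],[-0.4,[0,0,0.4],[0,0,0]],[-0.4,[0,0,0.1],[0,0,0]]]'
python3 -m crank '[[-0.4,[0,0,0],[0,0,0]],[-0.4,[0,0,0],[0,0,0]],[-0.4,[0,0,0],[0,0,0]],[-0.4,[0,0,0],[0,0,0]],[-0.4,[0,0,0],[0,0,0]]]'
python3 - <<'E'
from h import *
import json
o=st();json.dump({k:np.array(o[k]).tolist() for k in("position","ee_rot")},open("w6.json","w"))
cv2.imwrite('pics/w6.png',manip.camera('wrist'))
E
```

```text
clock: 8.5
position: [0.5079, 0.1046, 0.2227]
ee_rot: [0.992, -0.123, -0.002, 0.001]
ft_force: [-0.6, -0.2, -0.0]
grip_width: 0.302
clock: 9.0
position: [0.5097, 0.1053, 0.2265]
ee_rot: [0.992, -0.123, 0.001, -0.0]
ft_force: [-0.2, 1.1, 0.1]
grip_width: 0.302
t 9.0 p [0.5097 0.1053 0.2265] xang -0.2458 z [ 0.0013 -0.     -1.    ] F [-0.1601  1.0789  0.0588] T [-0.022   0.0303  0.0433] w 0.302
q [ 0.2674  0.1681 -0.6127  1.7466  0.1018  1.2573 -2.1866]
```

View pics/w6.png

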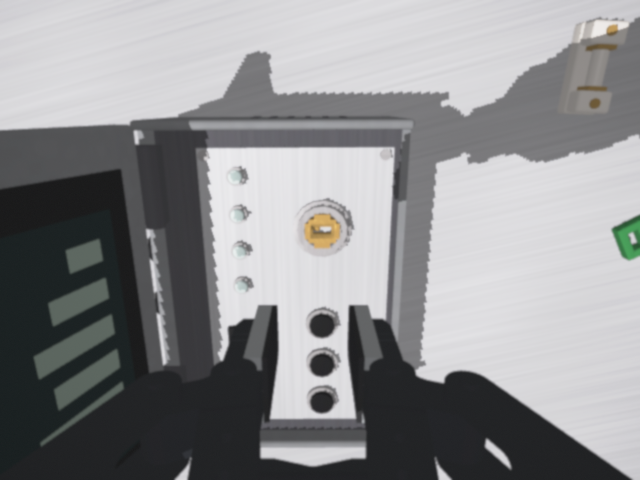

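```bash

python3 - <<'E'
from h import *
import json
o=json.load(open("w6.json"))
im=cv2.imread("pics/w6.png")
cv2.imwrite("pics/c7.png",cv2.resize(im[195:265,285:360],None,fx=8,fy=8,interpolation=cv2.INTER_CUBIC))
h=cv2.cvtColor(im,cv2.COLOR_BGR2HSV)
m=cv2.inRange(h,(10,90,80),(32,255,255));m[:190]=0;m[270:]=0;m[:,:285]=0;m[:,365:]=0
c=max(cv2.findContours(m,cv2.RETR_EXTERNAL,cv2.CHAIN_APPROX_NONE)[0],key=cv2.contourArea)
e=cv2.minEnclosingCircle(c);el=cv2.fitEllipse(c);print(e,el)
print(onz("wrist",el[0],.078,o))
hull=cv2.drawContours(np.zeros_like(m),[cv2.convexHull(c)],-1,255,-1)
hole=cv2.erode(hull,np.ones((5,5)))&~m
cs=cv2.findContours(hole,cv2.RETR_EXTERNAL,cv2.CHAIN_APPROX_NONE)[0]
c2=max(cs,key=cv2.contourArea);r=cv2.minAreaRect(c2);print(r,onz("wrist",r[0],.078,o))
b=cv2.boxPoints(r);P=[onz("wrist",x,.078,o) for x in b];
for i in range(4):
  d=P[i]-P[i-1];print(np.linalg.norm(d),np.arctan2(d[1],d[0]))
E
```

```text
((322.0, 230.5454559326172), 17.881711959838867) ((321.69952392578125, 230.5779571533203), (32.76412582397461, 33.847843170166016), 74.95207977294922)
[0.50879849 0.0994848  0.078     ]
((322.0, 229.0), (6.0, 18.0), 90.0) [0.50978334 0.09904383 0.078     ]
0.004035758535586851 -0.24566639484421843
0.01163662408879676 -1.8168071414938796
0.004036154448457778 2.908516649481383
0.011687439531135956 1.3247805055407051
```

View pics/c7.png

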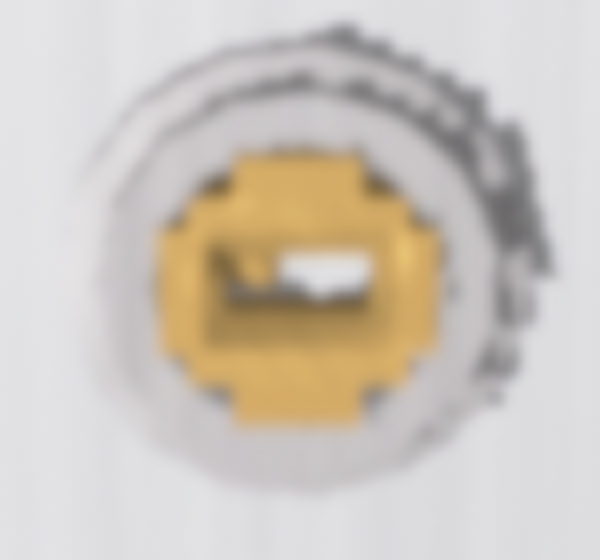

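```bash

python3 - <<'E'
from h import *
print(tri([ray("top",(410.3,252.6)),ray("scene",(245.26,324.3))]))
print(onz("top",(410.3,252.6),.07))
to([.58,-.285,.25],.33)
E
```

```text
(array([ 0.58289253, -0.28868014,  0.06304703]), [np.float64(0.00028143661072209424), np.float64(0.00028143661072235147)])
[ 0.58149434 -0.28741434  0.07      ]
t 9.05 p [0.5096 0.1052 0.2263] xang -0.2458 z [ 0.0009 -0.0001 -1.    ] F [-0.0114  0.0521  0.2589] T [ 0.0393  0.0192 -0.0232] w 0.302
q [ 0.2675  0.1683 -0.6127  1.7469  0.1018  1.2572 -2.1866]
shift units [ 2.0405  4.5173 -0.2949]
turn units [ 0.0001 -0.0012 -0.7331]
```

```bash

python3 -m crank '[[-0.2,[0.2,0.4,-0.1],[0,0,0]],[-0.2,[0.2,0.45,-0.1],[0,0,0]],[-0.2,[0.2,0.45,-0.1],[0,0,0]],[-0.2,[0.2,0.45,0],[0,0,0]],[-0.2,[0.2,0.45,0],[0,0,0]]]'
python3 -m crank '[[-0.2,[0.2,0.45,0],[0,0,0]],[-0.2,[0.2,0.45,0],[0,0,0]],[-0.2,[0.2,0.45,0],[0,0,0]],[-0.2,[0.2,0.45,0],[0,0,0]],[-0.2,[0.2,0.45,0],[0,0,0]]]'
python3 -m crank '[[-0.2,[0,0,0],[0,0,-0.15]],[-0.2,[0,0,0],[0,0,-0.15]],[-0.2,[0,0,0],[0,0,-0.15]],[-0.2,[0,0,0],[0,0,-0.15]],[-0.2,[0,0,0],[0,0,-0.13]]]'
python3 - <<'E'
from h import *
import json
to([.582,-.2875,.2265],.33)
E
```

```text
clock: 9.55
position: [0.5444, -0.0867, 0.2504]
ee_rot: [0.992, -0.123, 0.001, 0.0]
ft_force: [0.1, 0.6, 0.3]
grip_width: 0.396
clock: 10.05
position: [0.5781, -0.2807, 0.25]
ee_rot: [0.992, -0.123, 0.0, 0.0]
ft_force: [1.2, 0.8, 0.7]
grip_width: 0.4
clock: 10.55
position: [0.578, -0.2791, 0.2499]
ee_rot: [0.986, 0.165, 0.0, 0.0]
ft_force: [-0.3, -0.1, -0.2]
grip_width: 0.397
t 10.55 p [ 0.578  -0.2791  0.2499] xang 0.3322 z [ 0. -0. -1.] F [-0.282  -0.1289 -0.1506] T [-0.0554 -0.0501 -0.0209] w 0.397
q [ 0.7059  0.4062 -0.4407  1.3985  0.1727  1.3749 -0.9754]
shift units [0.0132 0.1156 0.2921]
turn units [ 0.     -0.      0.0028]
```

```bash

python3 -m crank '[[-0.2,[0,0.12,0.2],[0,0,0]],[-0.2,[0,0,0.1],[0,0,0]],[-0.2,[0,0,0],[0,0,0]],[-0.2,[0,0,0],[0,0,0]],[-0.2,[0,0,0],[0,0,0]]]'
python3 - <<'E'
from h import *
import json
o=st();json.dump({k:np.array(o[k]).tolist() for k in("position","ee_rot")},open("w7.json","w"))
im=manip.camera('wrist');cv2.imwrite('pics/w7.png',im)
print(proj("wrist",[.582,-.2875,.085],o))
cv2.imwrite("pics/c8.png",cv2.resize(im[180:300,250:400],None,fx=5,fy=5,interpolation=cv2.INTER_CUBIC))
E
```

```text
clock: 11.05
position: [0.5813, -0.288, 0.2262]
ee_rot: [0.987, 0.163, 0.0, 0.0]
ft_force: [0.2, -0.5, 0.7]
grip_width: 0.401
t 11.05 p [ 0.5813 -0.288   0.2262] xang 0.327 z [ 0.0006 -0.0002 -1.    ] F [ 0.2335 -0.5158  0.6575] T [-0.0064 -0.0126 -0.0148] w 0.401
q [ 0.709   0.4333 -0.4336  1.4117  0.1825  1.3356 -0.9755]
[312.2831 233.154 ]
```

View pics/w7.png

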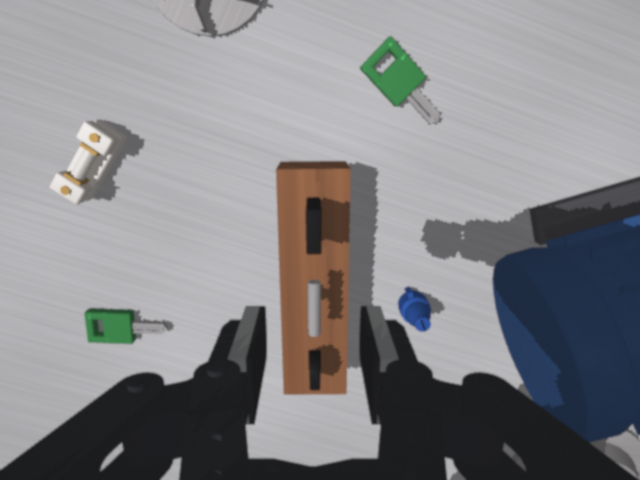

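View pics/c8.png

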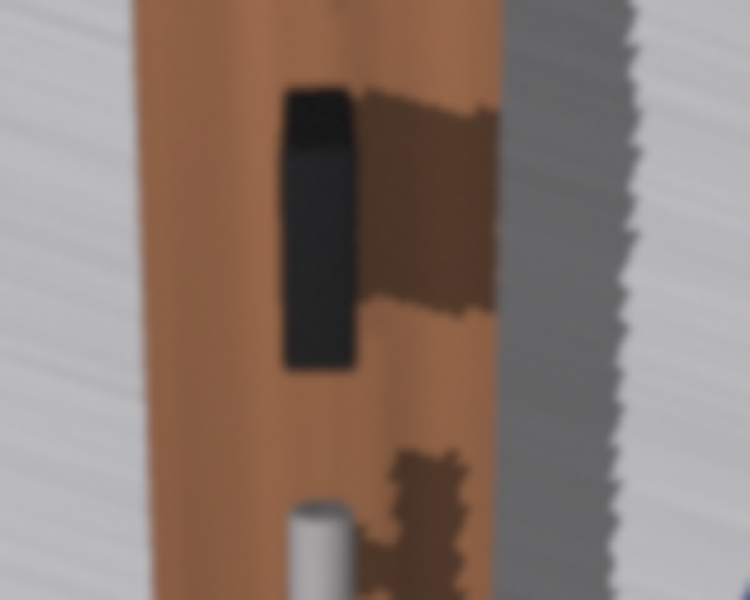

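```bash

python3 - <<'E'
from h import *
import json
o=json.load(open("w7.json"))
for uv in [(313.8,209.6),(313.8,253.8),(313.8,231.7),(306.8,231),(321,231)]: print(onz("wrist",uv,.085,o))
k=onz("wrist",(313.8,231.7),.085,o)
# block edges orientation
for a,b in [((278,180),(284,390)),((349.5,180),(346,390))]:
  d=onz("wrist",a,.045,o)-onz("wrist",b,.045,o);print(np.arctan2(d[1],d[0]))
to([k[0],k[1],.068],.327)
E
```

```text
[ 0.5967453  -0.28350036  0.085     ]
[ 0.56923699 -0.29285159  0.085     ]
[ 0.58321323 -0.28810048  0.085     ]
[ 0.58223134 -0.28376756  0.085     ]
[ 0.5851063  -0.29225718  0.085     ]
0.3310444313482803
0.336131015918656
t 11.1 p [ 0.5813 -0.288   0.2263] xang 0.3272 z [ 0.0007 -0.0003 -1.    ] F [ 0.1965 -0.9732  0.1243] T [-0.0189 -0.0087 -0.0151] w 0.399
q [ 0.709   0.4332 -0.4337  1.4117  0.1825  1.3356 -0.9753]
shift units [0.0208 0.0083 1.9783]
turn units [ 0.0006 -0.0007  0.0003]
```

```bash

python3 -m crank '[[-0.3,[0.02,0.01,0.4],[0,0,-0.006]],[-0.3,[0,0,0.4],[0,0,0]],[-0.3,[0,0,0.4],[0,0,0]],[-0.3,[0,0,0.3],[0,0,0]],[-0.3,[0,0,0],[0,0,0]]]'
python3 - <<'E'
from h import *
o=to([.5832,-.2881,.073],.332)
im=manip.camera('wrist');cv2.imwrite('pics/w8.png',im)
E
```

```text
clock: 11.6
position: [0.5811, -0.2876, 0.1026]
ee_rot: [0.986, 0.165, -0.002, -0.002]
ft_force: [0.7, 0.2, 0.2]
grip_width: 0.347
t 11.6 p [ 0.5811 -0.2876  0.1026] xang 0.3322 z [-0.0048  0.0023 -1.    ] F [0.7447 0.1503 0.2044] T [ 0.0113 -0.0036  0.0133] w 0.347
q [ 0.6986  0.5376 -0.4153  1.5363  0.2307  1.1219 -1.0047]
shift units [0.0246 0.0162 0.3697]
turn units [-0.0048  0.0049  0.0002]
```

View pics/w8.png

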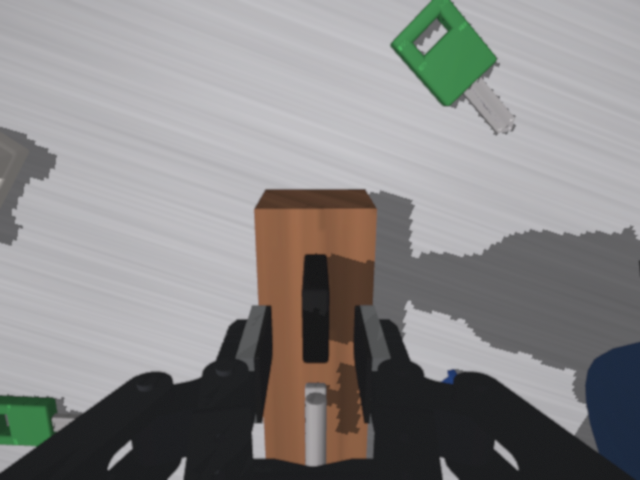

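```bash

python3 -m crank '[[-0.3,[0.02,0.015,0.2],[0,0,0]],[-0.3,[0,0,0.17],[0,0,0]],[-0.3,[0,0,0],[0,0,0]],[-0.3,[0,0,0],[0,0,0]],[-0.3,[0,0,0],[0,0,0]]]'
python3 - <<'E'
from h import *
o=to([.5832,-.2881,.073],.332)
E
```

```text
clock: 12.15
position: [0.5851, -0.2891, 0.0769]
ee_rot: [0.986, 0.165, 0.0, 0.0]
ft_force: [-0.4, -0.5, 0.2]
grip_width: 0.349
t 12.15 p [ 0.5851 -0.2891  0.0769] xang 0.3322 z [ 0.0009 -0.0005 -1.    ] F [-0.3528 -0.5117  0.228 ] T [ 0.0588 -0.0674  0.0051] w 0.349
q [ 0.6922  0.5695 -0.4082  1.5477  0.246   1.0744 -1.0145]
shift units [-0.0185 -0.0203  0.0492]
turn units [ 0.001  -0.0009  0.0003]
```

```bash

python3 -m crank '[[-0.3,[-0.02,-0.02,0.05],[0,0,0]],[-0.3,[0,0,0],[0,0,0]],[-0.3,[0,0,0],[0,0,0]],[-0.6,[0,0,0],[0,0,0]],[-1,[0,0,0],[0,0,0]]]' 20
python3 -m crank '[[-1,[0,0,0],[0,0,0]],[-1,[0,0,0],[0,0,0]],[-1,[0,0,0],[0,0,0]],[-1,[0,0,0],[0,0,0]],[-1,[0,0,0],[0,0,0]]]' 40
python3 - <<'E'
from h import *
o=to([.5832,-.2881,.073],.332)
im=manip.camera('wrist');cv2.imwrite('pics/w9.png',im)
E
```

```text
clock: 12.65
position: [0.5828, -0.2881, 0.0724]
ee_rot: [0.986, 0.165, 0.0, 0.0]
ft_force: [-0.5, -0.7, -0.6]
grip_width: 0.116
clock: 13.15
position: [0.5828, -0.288, 0.0724]
ee_rot: [0.986, 0.165, 0.0, 0.0]
ft_force: [-0.3, 0.0, 2.9]
grip_width: 0.11
t 13.15 p [ 0.5828 -0.288   0.0724] xang 0.3323 z [ 0.0003 -0.0002 -1.    ] F [-0.2531  0.0393  2.8983] T [-0.0441  0.1319  0.0257] w 0.11
q [ 0.6928  0.5702 -0.4078  1.5574  0.2473  1.065  -1.0161]
shift units [ 0.004   0.0021 -0.0074]
turn units [ 0.0004 -0.0003  0.0003]
```

View pics/w9.png

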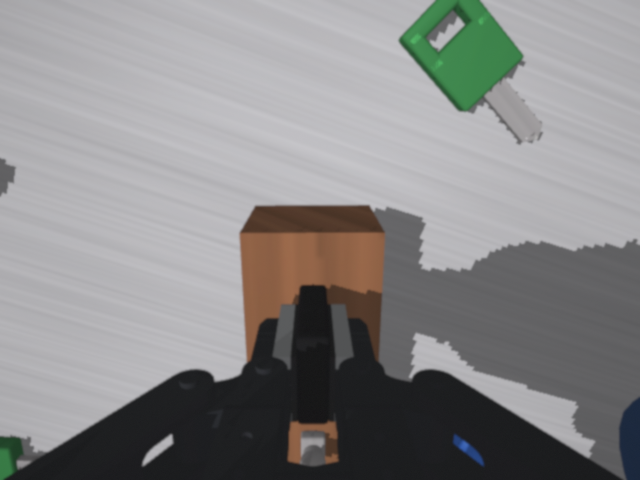

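```bash

python3 -m crank '[[-1,[0,0,0],[0,0,0]],[-1,[0,0,-0.1],[0,0,0]],[-1,[0,0,-0.2],[0,0,0]],[-1,[0,0,-0.3],[0,0,0]],[-1,[0,0,-0.3],[0,0,0]]]' 80
python3 -m crank '[[-1,[0,0,-0.4],[0,0,0]],[-1,[0,0,-0.4],[0,0,0]],[-1,[0,0,-0.3],[0,0,0]],[-1,[0,0,0],[0,0,0]],[-1,[0,0,0],[0,0,0]]]' 80
python3 - <<'E'
from h import *
o=to([.5095,.0995,.22],1.325)
cv2.imwrite('pics/w10.png',manip.camera('wrist'))
cv2.imwrite('pics/s10.png',manip.camera('scene'))
E
```

```text
clock: 13.7
position: [0.5825, -0.2878, 0.1459]
ee_rot: [0.986, 0.165, -0.0, -0.0]
ft_force: [0.4, -0.5, -0.0]
grip_width: 0.103
clock: 14.2
position: [0.5827, -0.2879, 0.2333]
ee_rot: [0.986, 0.165, 0.0, 0.0]
ft_force: [-0.1, 0.2, -1.9]
grip_width: 0.104
t 14.2 p [ 0.5827 -0.2879  0.2333] xang 0.3323 z [ 0.0011 -0.0007 -1.    ] F [-0.1058  0.2191 -1.9228] T [0.0702 0.0129 0.02  ] w 0.104
q [ 0.7081  0.4318 -0.4355  1.3988  0.1823  1.3494 -0.9704]
shift units [ 0.7143 -4.8769  0.1625]
turn units [ 0.0016 -0.0003 -1.264 ]
```

View pics/w10.png

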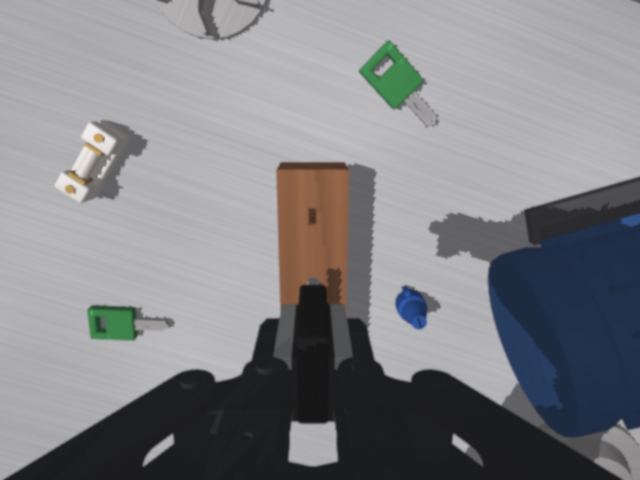

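View pics/s10.png

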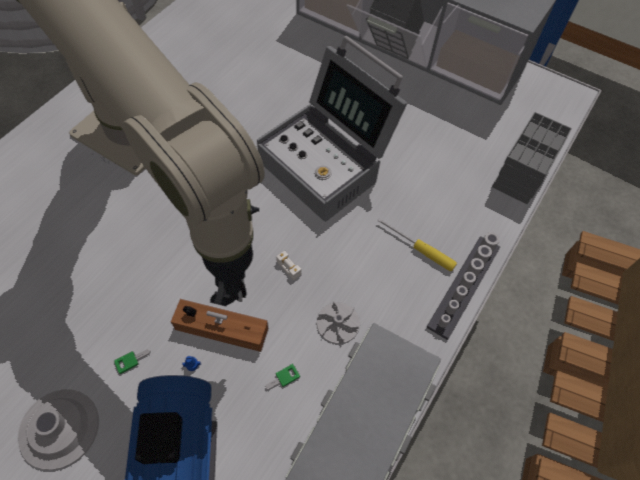

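```bash

python3 - <<'E'
from h import *
o=manip.get_obs()
im=cv2.imread("pics/w10.png")
g=im[200:235,295:330].max(2)
m=(g<55).astype(np.uint8)
n,l,s,c=cv2.connectedComponentsWithStats(m);print(s[1:],c[1:]+[295,200])
i=1+np.argmax(s[1:,4]);p=onz("wrist",c[i]+[295,200],.045,o)
r=R.from_quat(o["ee_rot"]).as_matrix()
print(p,"offset tool frame (mm)",r.T@(p-np.array([.5828,-.2880,.045]))*1e3)
cv2.imwrite("pics/c10.png",cv2.resize(im[195:240,290:335],None,fx=12,fy=12,interpolation=cv2.INTER_CUBIC))
E
```

```text
[] []Traceback (most recent call last):
  File "<stdin>", line 7, in <module>
    return _wrapfunc(a, 'argmax', axis=axis, out=out, **kwds)
    return bound(*args, **kwds)
ValueError: attempt to get argmax of an empty sequence
```

```bash

python3 - <<'E'
from h import *
o=manip.get_obs()
im=cv2.imread("pics/w10.png")
cv2.imwrite("pics/c10.png",cv2.resize(im[195:240,290:335],None,fx=12,fy=12,interpolation=cv2.INTER_CUBIC))
g=im[200:235,295:330].max(2);print(g.min(),np.median(g))
m=(g<(g.min()+np.median(g))/2).astype(np.uint8)
n,l,s,c=cv2.connectedComponentsWithStats(m);print(s[1:],c[1:]+[295,200])
i=1+np.argmax(s[1:,4]);p=onz("wrist",c[i]+[295,200],.045,o)
r=R.from_quat(o["ee_rot"]).as_matrix()
print(p,"offset tool frame (mm)",r.T@(p-np.array([.5828,-.2880,.045]))*1e3)
E
```

```text
68 139.0
[[ 14   9   7  15 103]] [[311.94174757 216.        ]]
[ 0.5822338  -0.28704873  0.045     ] offset tool frame (mm) [-0.22489247 -1.08393694  0.001289  ]
```

View pics/c10.png

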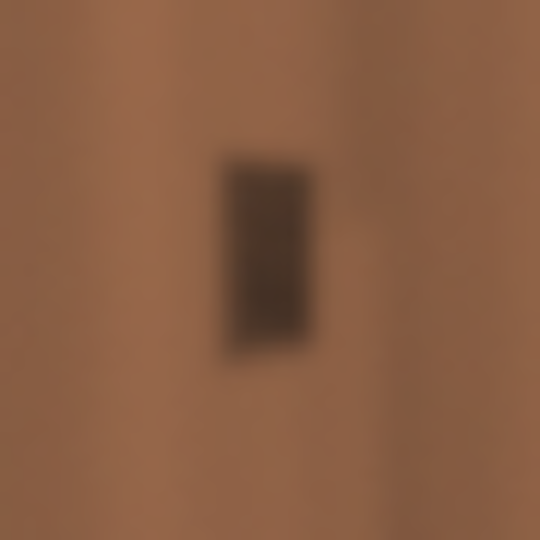

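```bash

python3 -m crank '[[-1,[0.07,-0.4,0],[0,0,0]],[-1,[0.07,-0.5,0],[0,0,0]],[-1,[0.07,-0.5,0],[0,0,0]],[-1,[0.07,-0.5,0],[0,0,0]],[-1,[0.07,-0.5,0],[0,0,0]]]' 80
python3 -m crank '[[-1,[0.07,-0.5,0],[0,0,0]],[-1,[0.07,-0.5,0],[0,0,0]],[-1,[0.07,-0.5,0],[0,0,0]],[-1,[0.07,-0.5,0],[0,0,0]],[-1,[0.07,-0.4,0],[0,0,0]]]' 80
python3 -m crank '[[-1,[0,0,0],[0,0,-0.15]],[-1,[0,0,0],[0,0,-0.15]],[-1,[0,0,0],[0,0,-0.15]],[-1,[0,0,0],[0,0,-0.15]],[-1,[0,0,0],[0,0,-0.15]]]'
python3 -m crank '[[-1,[0,0,0],[0,0,-0.15]],[-1,[0,0,0],[0,0,-0.15]],[-1,[0,0,0],[0,0,-0.15]],[-1,[0,0,0],[0,0,-0.06]],[-1,[0,0,0],[0,0,0]]]'
python3 - <<'E'
from h import *
to([.509,.0985,.2265],1.325)
E
```

```text
clock: 14.8
position: [0.5454, -0.0958, 0.2312]
ee_rot: [0.986, 0.165, -0.001, -0.0]
ft_force: [0.4, 0.5, -0.2]
grip_width: 0.101
clock: 15.3
position: [0.509, 0.0955, 0.2315]
ee_rot: [0.986, 0.166, -0.001, -0.0]
ft_force: [1.2, 0.1, 0.7]
grip_width: 0.103
clock: 15.8
position: [0.5098, 0.0931, 0.2313]
ee_rot: [0.895, 0.447, -0.001, -0.0]
ft_force: [0.5, 0.1, 0.1]
grip_width: 0.102
clock: 16.3
position: [0.5099, 0.0931, 0.2314]
ee_rot: [0.789, 0.614, -0.001, -0.0]
ft_force: [0.1, -0.8, 0.3]
grip_width: 0.105
t 16.3 p [0.5099 0.0931 0.2314] xang 1.3225 z [-0.0017 -0.0001 -1.    ] F [ 0.1244 -0.7838  0.254 ] T [ 0.0112 -0.0267  0.0092] w 0.105
q [ 0.4363  0.1866 -0.777   1.7368  0.1359  1.2753 -0.6204]
shift units [ 0.0632 -0.027   0.0607]
turn units [-0.0021  0.0007 -0.0032]
```

```bash

python3 -m crank '[[-1,[0.065,-0.025,0.1],[0,0,-0.003]],[-1,[0,0,0.1],[0,0,0]],[-1,[0,0,0],[0,0,0]],[-1,[0,0,0],[0,0,0]],[-1,[0,0,0],[0,0,0]]]' 80
python3 - <<'E'
from h import *
import json
o=st();json.dump({k:np.array(o[k]).tolist() for k in("position","ee_rot")},open("w11.json","w"))
im=manip.camera('wrist');cv2.imwrite('pics/w11.png',im)
print(proj("wrist",[.509,.0985,.078],o))
cv2.imwrite("pics/c11.png",cv2.resize(im[200:300,270:350],None,fx=6,fy=6,interpolation=cv2.INTER_CUBIC))
E
```

```text
clock: 16.8
position: [0.5098, 0.0988, 0.2163]
ee_rot: [0.789, 0.615, 0.0, 0.0]
ft_force: [0.7, -0.6, -0.6]
grip_width: 0.103
t 16.8 p [0.5098 0.0988 0.2163] xang 1.3239 z [ 0.0002 -0.0001 -1.    ] F [ 0.7065 -0.5603 -0.5599] T [-0.0622  0.0178 -0.0346] w 0.103
q [ 0.4237  0.2018 -0.779   1.7558  0.1493  1.2445 -0.6401]
[311.6855 236.4054]
```

View pics/w11.png

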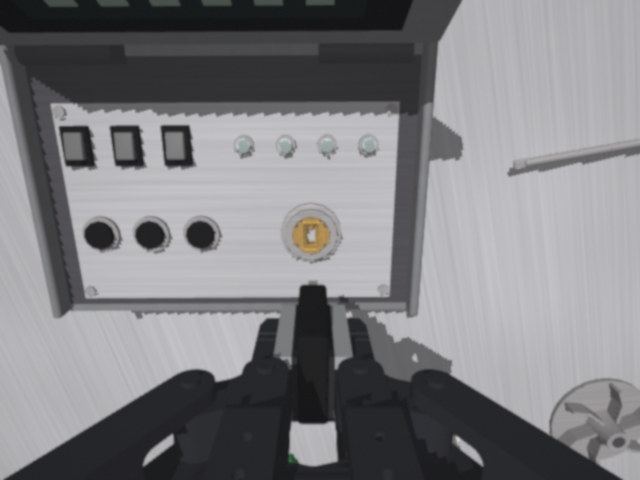

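View pics/c11.png

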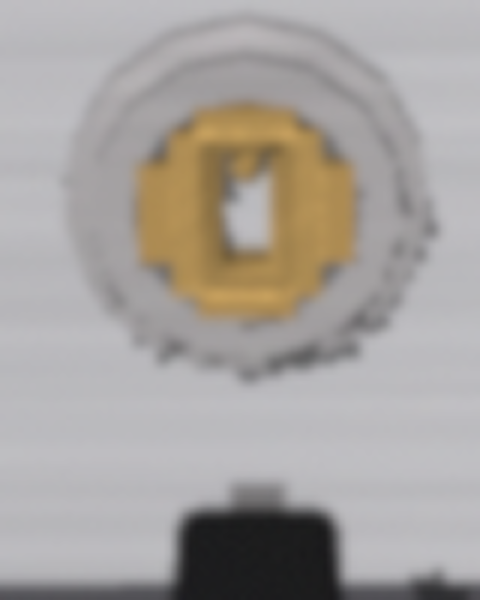

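```bash

python3 - <<'E'
from h import *
import json
o=json.load(open("w11.json"))
im=cv2.imread("pics/w11.png")
h=cv2.cvtColor(im,cv2.COLOR_BGR2HSV)
m=cv2.inRange(h,(10,90,80),(32,255,255));m[:195]=0;m[275:]=0;m[:,:275]=0;m[:,350:]=0
c=max(cv2.findContours(m,cv2.RETR_EXTERNAL,cv2.CHAIN_APPROX_NONE)[0],key=cv2.contourArea)
el=cv2.fitEllipse(c);print(el,cv2.boundingRect(c))
r=R.from_quat(o["ee_rot"]).as_matrix()
e=r@np.array([-.0002,-.0011,0])
for uv in [el[0],(311.0,235.3)]:
  p=onz("wrist",uv,.078,o);print(p,p-e)
to((p-e).tolist()[:2]+[.145],1.325)
E
```

```text
((310.5694885253906, 234.7519073486328), (33.84642028808594, 35.04024124145508), 95.62083435058594) (293, 218, 36, 35)
[0.50858766 0.09971932 0.078     ] [0.50970318 0.09964444 0.07800021]
[0.50876102 0.09930618 0.078     ] [0.50987654 0.0992313  0.07800021]
t 16.85 p [0.5099 0.0988 0.2164] xang 1.324 z [ 0.0003 -0.     -1.    ] F [-0.1845  0.8296 -0.4868] T [ 0.04   -0.0084 -0.0068] w 0.108
q [ 0.4237  0.2017 -0.779   1.7557  0.1493  1.2445 -0.64  ]
shift units [ 0.0054 -0.0015  0.8919]
turn units [ 0.0004 -0.     -0.0013]
```

```bash

python3 -m crank '[[-1,[0,-0.007,0.3],[0,0,-0.001]],[-1,[0,0,0.3],[0,0,0]],[-1,[0,0,0.2],[0,0,0]],[-1,[0,0,0.12],[0,0,0]],[-1,[0,0,0],[0,0,0]]]' 90
python3 -m crank '[[-1,[0,0,0],[0,0,0]],[-1,[0,0,0],[0,0,0]],[-1,[0,0,0],[0,0,0]],[-1,[0,0,0],[0,0,0]],[-1,[0,0,0],[0,0,0]]]' 90
python3 - <<'E'
from h import *
to([.5093,.0989,.1354],1.325)
im=manip.camera('wrist');cv2.imwrite('pics/w12.png',im)
cv2.imwrite("pics/c12.png",cv2.resize(im[200:320,250:370],None,fx=5,fy=5,interpolation=cv2.INTER_CUBIC))
s=manip.camera('scene');cv2.imwrite('pics/s12.png',s)
cv2.imwrite("pics/c13.png",cv2.resize(s[130:200,280:370],None,fx=8,fy=8,interpolation=cv2.INTER_CUBIC))
E
```

```text
clock: 17.35
position: [0.5088, 0.0988, 0.1418]
ee_rot: [0.788, 0.615, -0.001, -0.0]
ft_force: [-0.2, -0.8, -0.2]
grip_width: 0.109
clock: 17.85
position: [0.5093, 0.0989, 0.1428]
ee_rot: [0.788, 0.615, 0.0, 0.0]
ft_force: [0.6, -0.0, -1.3]
grip_width: 0.105
t 17.85 p [0.5093 0.0989 0.1428] xang 1.325 z [ 0.0005 -0.0001 -1.    ] F [ 0.6473 -0.0388 -1.2917] T [ 0.0005 -0.0098 -0.035 ] w 0.105
q [ 0.3951  0.2814 -0.7631  1.8416  0.217   1.1033 -0.6928]
shift units [-0.0004 -0.0002  0.093 ]
turn units [ 0.0006  0.     -0.    ]
```

View pics/c12.png

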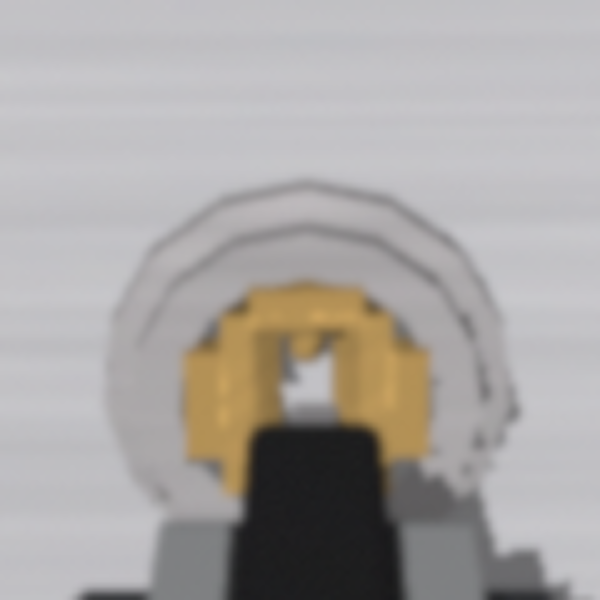

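View pics/c13.png

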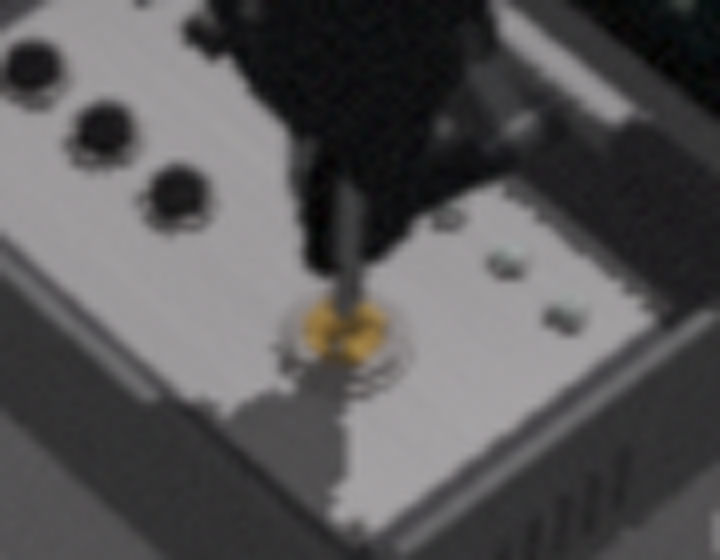

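```bash

python3 -m crank '[[-1,[0,-0.005,0.03],[0,0,0]],[-1,[0,0,0.03],[0,0,0]],[-1,[0,0,0.03],[0,0,0]],[-1,[0,0,0.03],[0,0,0]],[-1,[0,0,0.03],[0,0,0]]]' 90
python3 -c "
from h import *
st()"
```

```text
clock: 18.45
position: [0.5088, 0.099, 0.1303]
ee_rot: [0.788, 0.615, -0.0, 0.0]
ft_force: [0.2, -0.8, -0.4]
grip_width: 0.1
t 18.45 p [0.5088 0.099  0.1303] xang 1.325 z [-0.0001 -0.0001 -1.    ] F [ 0.2362 -0.8124 -0.3692] T [ 0.0223 -0.0175 -0.0348] w 0.1
q [ 0.3888  0.2968 -0.7586  1.8546  0.2302  1.0799 -0.7033]
```

```bash

python3 -m crank '[[-1,[0,0,0.02],[0,0,0]],[-1,[0,0,0.02],[0,0,0]],[-1,[0,0,0.01],[0,0,0]],[-1,[0,0,0.01],[0,0,0]],[-1,[0,0,0],[0,0,0]]]' 90
python3 -c "
from h import *
st()"
```

```text
clock: 18.95
position: [0.5089, 0.099, 0.126]
ee_rot: [0.788, 0.615, 0.0, 0.0]
ft_force: [-1.6, -1.0, 3.6]
grip_width: 0.105
t 18.95 p [0.5089 0.099  0.126 ] xang 1.325 z [ 0.0002 -0.0002 -1.    ] F [-1.5944 -0.9806  3.6279] T [-0.0882  0.3488  0.0125] w 0.105
q [ 0.3863  0.3025 -0.7568  1.8584  0.2354  1.0718 -0.7074]
```

```bash

python3 -m crank '[[-1,[0,0,0.01],[0,0,0]],[-1,[0,0,0.01],[0,0,0]],[-1,[0,0,0],[0,0,0]],[-1,[0,0,0],[0,0,0]],[-1,[0,0,0],[0,0,0]]]' 90
python3 -c "
from h import *
st()"
```

```text
clock: 19.45
position: [0.5092, 0.0992, 0.1254]
ee_rot: [0.788, 0.615, 0.0, 0.0]
ft_force: [-4.1, -1.2, 14.2]
grip_width: 0.101
t 19.45 p [0.5092 0.0992 0.1254] xang 1.325 z [ 0.001  -0.0004 -1.    ] F [-4.0864 -1.2395 14.2231] T [-0.3296  1.2849  0.0078] w 0.101
q [ 0.3855  0.3036 -0.7566  1.8589  0.237   1.0699 -0.7088]
```

```bash

python3 -m crank '[[-1,[0.009,-0.003,0],[0,0,0]],[-1,[-0.018,0,0.003],[0,0,0]],[-1,[0.018,0,0.003],[0,0,0]],[-1,[-0.018,0,0.003],[0,0,0]],[-1,[0.018,0,0.003],[0,0,0]]]' 90
python3 -c "
from h import *
st()"
```

```text
clock: 19.95
position: [0.5089, 0.099, 0.1233]
ee_rot: [0.789, 0.615, -0.0, 0.0]
ft_force: [-0.7, -3.1, 2.4]
grip_width: 0.102
t 19.95 p [0.5089 0.099  0.1233] xang 1.3242 z [ 0.0002 -0.0009 -1.    ] F [-0.6892 -3.1166  2.3923] T [-0.8197  0.09    0.0386] w 0.102
q [ 0.3841  0.3062 -0.7553  1.8609  0.2393  1.0669 -0.7114]
```

```bash

python3 -m crank '[[-1,[-0.018,0,0.008],[0,0,0]],[-1,[0.018,0,0.008],[0,0,0]],[-1,[-0.018,0,0.008],[0,0,0]],[-1,[0.018,0,0.008],[0,0,0]],[-1,[-0.018,0,0.008],[0,0,0]]]' 90
python3 -m crank '[[-1,[0.018,0,0.008],[0,0,0]],[-1,[-0.018,0,0.008],[0,0,0]],[-1,[0.018,0,0.008],[0,0,0]],[-1,[-0.018,0,0.008],[0,0,0]],[-1,[0.018,0,0.008],[0,0,0]]]' 90
python3 -c "
from h import *
st()"
```

```text
clock: 20.45
position: [0.5084, 0.0988, 0.1199]
ee_rot: [0.788, 0.615, 0.0, -0.0]
ft_force: [-0.1, -0.2, -0.7]
grip_width: 0.103
clock: 20.95
position: [0.5091, 0.0994, 0.1173]
ee_rot: [0.789, 0.615, 0.0, 0.0]
ft_force: [-2.8, -5.2, 10.8]
grip_width: 0.107
t 20.95 p [0.5091 0.0994 0.1173] xang 1.3245 z [ 0.0008 -0.0006 -1.    ] F [-2.8457 -5.1794 10.8136] T [-1.3275  0.7687  0.032 ] w 0.107
q [ 0.3802  0.3145 -0.7528  1.8659  0.2466  1.0553 -0.7172]
```

```bash

python3 -m crank '[[-1,[-0.018,-0.002,0.002],[0,0,0]],[-1,[0.018,0,0.003],[0,0,0]],[-1,[-0.018,0,0.003],[0,0,0]],[-1,[0.018,0,0.003],[0,0,0]],[-1,[-0.018,0,0.003],[0,0,0]]]' 90
python3 -c "
from h import *
st()"
```

```text
clock: 21.45
position: [0.5082, 0.0988, 0.1155]
ee_rot: [0.788, 0.615, 0.0, -0.0]
ft_force: [0.5, 0.8, -0.8]
grip_width: 0.102
t 21.45 p [0.5082 0.0988 0.1155] xang 1.3254 z [-0.      0.0003 -1.    ] F [ 0.4693  0.8244 -0.782 ] T [ 0.0918 -0.1119  0.0365] w 0.102
q [ 0.3819  0.3152 -0.7527  1.8696  0.2462  1.0516 -0.7151]
```

Past the second pin. On to the third.

```bash

python3 -m crank '[[-1,[0.018,0,0.008],[0,0,0]],[-1,[-0.018,0,0.008],[0,0,0]],[-1,[0.018,0,0.008],[0,0,0]],[-1,[-0.018,0,0.008],[0,0,0]],[-1,[0.018,0,0.008],[0,0,0]]]' 90
python3 -m crank '[[-1,[-0.018,0,0.006],[0,0,0]],[-1,[0.018,0,0.006],[0,0,0]],[-1,[-0.018,0,0.006],[0,0,0]],[-1,[0.018,0,0.006],[0,0,0]],[-1,[-0.018,0,0.006],[0,0,0]]]' 90
python3 -c "
from h import *
st()"
```

```text
clock: 21.95
position: [0.5086, 0.0996, 0.1125]
ee_rot: [0.789, 0.615, -0.0, 0.0]
ft_force: [-3.0, -5.4, 4.4]
grip_width: 0.102
clock: 22.45
position: [0.5086, 0.0988, 0.1105]
ee_rot: [0.788, 0.615, 0.0, 0.0]
ft_force: [-0.6, 0.6, 7.9]
grip_width: 0.102
t 22.45 p [0.5086 0.0988 0.1105] xang 1.3251 z [ 0.0009  0.0003 -1.    ] F [-0.5779  0.5588  7.9386] T [ 0.0643  0.2376 -0.0422] w 0.102
q [ 0.3786  0.3223 -0.7501  1.8736  0.2529  1.0416 -0.7204]
```

```bash

python3 -m crank '[[-1,[0.018,0,0.003],[0,0,0]],[-1,[-0.018,0,0.004],[0,0,0]],[-1,[0.018,0,0.004],[0,0,0]],[-1,[-0.018,0,0.004],[0,0,0]],[-1,[0.018,0,0.004],[0,0,0]]]' 90
python3 -c "
from h import *
st()"
```

```text
clock: 22.95
position: [0.5084, 0.0995, 0.1083]
ee_rot: [0.789, 0.615, -0.0, 0.0]
ft_force: [-1.4, -6.7, 1.5]
grip_width: 0.104
t 22.95 p [0.5084 0.0995 0.1083] xang 1.3248 z [-0.0005 -0.0004 -1.    ] F [-1.4396 -6.6909  1.5325] T [-1.4835  0.3971  0.0075] w 0.104
q [ 0.3754  0.3262 -0.749   1.8745  0.2561  1.0395 -0.7248]
```

```bash

python3 -m crank '[[-1,[-0.018,0,0.006],[0,0,0]],[-1,[0.018,0,0.006],[0,0,0]],[-1,[-0.018,0,0.006],[0,0,0]],[-1,[0.018,0,0.006],[0,0,0]],[-1,[-0.009,0,0.006],[0,0,0]]]' 90
python3 -c "
from h import *
st()"
```

```text
clock: 23.45
position: [0.5084, 0.0991, 0.1061]
ee_rot: [0.788, 0.615, -0.0, 0.0]
ft_force: [-0.2, -1.1, 0.1]
grip_width: 0.107
t 23.45 p [0.5084 0.0991 0.1061] xang 1.325 z [-0.0001 -0.0002 -1.    ] F [-0.2059 -1.0634  0.1105] T [-0.3771  0.0574  0.0044] w 0.107
q [ 0.3751  0.3289 -0.7479  1.8769  0.2585  1.0347 -0.7256]
```

```bash

python3 -m crank '[[-1,[0,0,0.006],[0,0,0]],[-1,[0,0,0.006],[0,0,0]],[-1,[0,0,0.005],[0,0,0]],[-1,[0,0,0],[0,0,0]],[-1,[0,0,0],[0,0,0]]]' 90
python3 -c "
from h import *
st()"
```

```text
clock: 23.95
position: [0.5085, 0.0992, 0.1053]
ee_rot: [0.788, 0.615, -0.0, 0.0]
ft_force: [-3.4, -2.8, 8.0]
grip_width: 0.101
t 23.95 p [0.5085 0.0992 0.1053] xang 1.3251 z [ 0.0002 -0.0004 -1.    ] F [-3.4359 -2.7909  7.9815] T [-0.7486  0.8134 -0.0351] w 0.101
q [ 0.3743  0.33   -0.7475  1.8775  0.2599  1.0331 -0.7267]
```

```bash

python3 -m crank '[[-1,[0.012,0,0.003],[0,0,0]],[-1,[-0.018,0,0],[0,0,0]],[-1,[0.018,0,0],[0,0,0]],[-1,[-0.012,0,0],[0,0,0]],[-1,[0,0,0],[0,0,0]]]' 90
python3 - <<'E'
from h import *
st()
im=manip.camera('wrist');cv2.imwrite('pics/w14.png',im)
a=cv2.resize(im[200:360,230:390],None,fx=3.5,fy=3.5,interpolation=cv2.INTER_CUBIC)
cv2.imwrite("pics/c14.png",a)
s=manip.camera('scene');cv2.imwrite('pics/s14.png',s)
cv2.imwrite("pics/c15.png",cv2.resize(s[100:200,270:410],None,fx=5,fy=5,interpolation=cv2.INTER_CUBIC))
E
```

```text
clock: 24.45
position: [0.5086, 0.0992, 0.1053]
ee_rot: [0.788, 0.615, 0.0, 0.0]
ft_force: [-4.8, -3.3, 9.1]
grip_width: 0.102
t 24.45 p [0.5086 0.0992 0.1053] xang 1.325 z [ 0.0005 -0.0003 -1.    ] F [-4.7557 -3.2519  9.0882] T [-0.7689  0.9305 -0.0086] w 0.102
q [ 0.3742  0.3301 -0.7475  1.8775  0.26    1.0328 -0.7269]
```

View pics/c14.png

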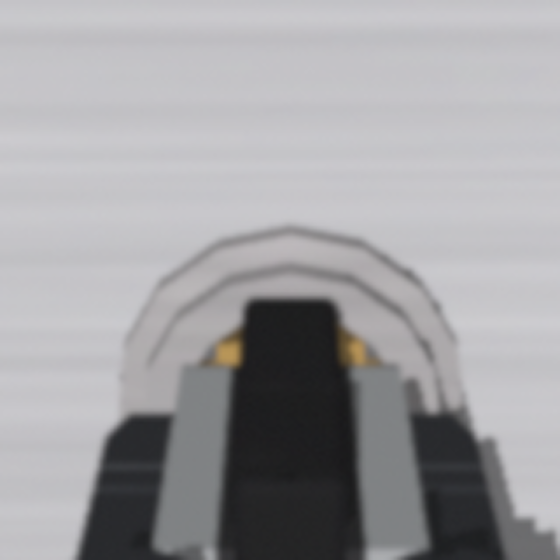

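View pics/c15.png

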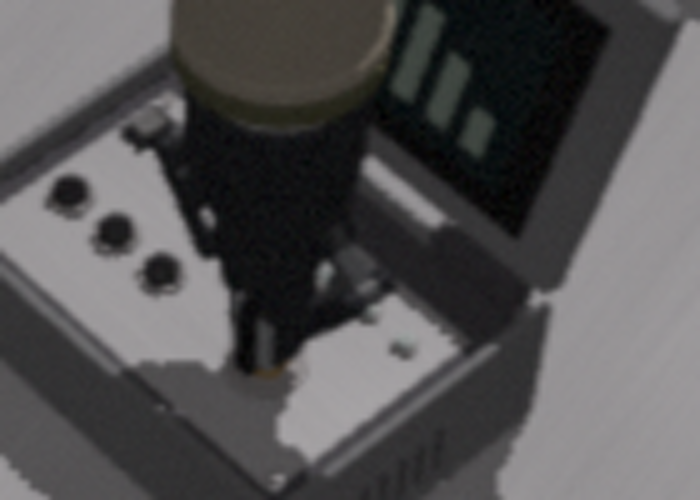

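```bash

python3 -m crank '[[-1,[-0.004,-0.004,0],[0,0,0]],[-1,[0,0,0],[0,0,0.1]],[-1,[0,0,0],[0,0,0.1]],[-1,[0,0,0],[0,0,0.1]],[-1,[0,0,0],[0,0,0.1]]]' 110
python3 -c "
from h import *
st()"
```

```text
clock: 25.05
position: [0.5085, 0.0992, 0.1053]
ee_rot: [0.876, 0.483, 0.001, 0.0]
ft_force: [-2.3, -2.6, 7.8]
grip_width: 0.102
t 25.05 p [0.5085 0.0992 0.1053] xang 1.0078 z [ 0.0012  0.     -1.    ] F [-2.2551 -2.6404  7.8494] T [-0.5895  0.5296  0.0328] w 0.102
q [ 0.3317  0.3167 -0.6961  1.8803  0.236   1.0264 -1.0261]
```

```bash

python3 -m crank '[[-1,[0,0,0],[0,0,0.1]],[-1,[0,0,0],[0,0,0.1]],[-1,[0,0,0],[0,0,0.1]],[-1,[0,0,0],[0,0,0.1]],[-1,[0,0,0],[0,0,0.1]]]' 110
python3 -m crank '[[-1,[0,0,0],[0,0,0.1]],[-1,[0,0,0],[0,0,0.1]],[-1,[0,0,0],[0,0,0.1]],[-1,[0,0,0],[0,0,0.1]],[-1,[0,0,0],[0,0,0.1]]]' 110
python3 -m crank '[[-1,[0,0,0],[0,0,0.1]],[-1,[0,0,0],[0,0,0.1]],[-1,[0,0,0],[0,0,0.1]],[-1,[0,0,0],[0,0,0.1]],[-1,[0,0,0],[0,0,0.1]]]' 110
python3 -c "
from h import *
st()"
```

```text
clock: 25.55
position: [0.5084, 0.0993, 0.1054]
ee_rot: [0.953, 0.303, 0.001, 0.0]
ft_force: [-3.0, -2.2, 8.2]
grip_width: 0.102
clock: 26.05
position: [0.5083, 0.0994, 0.1054]
ee_rot: [0.994, 0.111, 0.0, -0.0]
ft_force: [-4.5, -1.1, 8.1]
grip_width: 0.1
clock: 26.55
position: [0.5083, 0.0996, 0.1054]
ee_rot: [0.996, -0.085, 0.0, -0.0]
ft_force: [-4.4, -0.3, 8.6]
grip_width: 0.103
t 26.55 p [0.5083 0.0996 0.1054] xang -0.1698 z [ 0.0009  0.0005 -1.    ] F [-4.3842 -0.2945  8.5996] T [-0.2898  0.7589  0.1176] w 0.103
q [ 0.1802  0.2825 -0.52    1.8877  0.1639  1.0122 -2.1504]
```

```bash

python3 -m crank '[[-1,[0,0,0],[0,0,0.05]],[-1,[0,0,0],[0,0,0.05]],[-1,[0,0,0],[0,0,0.05]],[-1,[0,0,0],[0,0,0]],[-1,[0,0,0],[0,0,0]]]' 110
python3 -c "
from h import *
st()"
python3 -m crank '[[-1,[0,0,0],[0,0,0.03]],[-1,[0,0,0],[0,0,0.03]],[-1,[0,0,0],[0,0,0]],[-1,[0,0,0],[0,0,0]],[-1,[0,0,0],[0,0,0]]]' 110
python3 -c "
from h import *
st()"
```

```text
clock: 27.05
position: [0.5083, 0.0997, 0.1053]
ee_rot: [0.99, -0.142, 0.0, -0.0]
ft_force: [-3.1, -0.7, 7.0]
grip_width: 0.098
t 27.05 p [0.5083 0.0997 0.1053] xang -0.2844 z [ 0.0009  0.0005 -1.    ] F [-3.1348 -0.7138  7.0466] T [-0.2569  0.7977  0.1108] w 0.098
q [ 0.166   0.28   -0.5039  1.8884  0.1579  1.0111 -2.2606]
clock: 27.55
position: [0.5083, 0.0997, 0.1054]
ee_rot: [0.986, -0.165, 0.0, -0.0]
ft_force: [-3.2, -0.5, 8.3]
grip_width: 0.102
t 27.55 p [0.5083 0.0997 0.1054] xang -0.3314 z [ 0.001   0.0006 -1.    ] F [-3.1543 -0.5443  8.2501] T [-0.2571  0.7566  0.0761] w 0.102
q [ 0.1604  0.279  -0.4974  1.8887  0.1555  1.0106 -2.3058]
```

```bash

python3 -m crank '[[-1,[0,0,0],[0,0,0.03]],[-1,[0,0,0],[0,0,0.03]],[-1,[0,0,0],[0,0,0]],[-1,[0,0,0],[0,0,0]],[-1,[0,0,0],[0,0,0]]]' 110
python3 -c "
from h import *
st()"
python3 -m crank '[[-1,[0,0,0],[0,0,0.03]],[-1,[0,0,0],[0,0,0.03]],[-1,[0,0,0],[0,0,0]],[-1,[0,0,0],[0,0,0]],[-1,[0,0,0],[0,0,0]]]' 110
python3 -c "
from h import *
st()"
```

```text
clock: 28.05
position: [0.5083, 0.0997, 0.1053]
ee_rot: [0.982, -0.188, 0.0, -0.0]
ft_force: [-3.0, -1.6, 9.0]
grip_width: 0.098
t 28.05 p [0.5083 0.0997 0.1053] xang -0.3784 z [ 0.0009  0.0006 -1.    ] F [-3.005  -1.628   9.0267] T [-0.2259  0.8023  0.0786] w 0.098
q [ 0.1547  0.2781 -0.4909  1.889   0.153   1.0103 -2.3511]
clock: 28.55
position: [0.5082, 0.0998, 0.1053]
ee_rot: [0.977, -0.211, 0.0, -0.0]
ft_force: [-3.1, -0.7, 8.3]
grip_width: 0.099
t 28.55 p [0.5082 0.0998 0.1053] xang -0.4253 z [ 0.0008  0.0006 -1.    ] F [-3.1452 -0.7448  8.2564] T [-0.2613  0.8409  0.2327] w 0.099
q [ 0.149   0.2771 -0.4845  1.8893  0.1507  1.0099 -2.3963]
```

```bash

python3 -m crank '[[-1,[0,0,0],[0,0,0.03]],[-1,[0,0,0],[0,0,0]],[-1,[0,0,0],[0,0,0]],[-1,[0,0,0],[0,0,0]],[-1,[0,0,0],[0,0,0]]]' 110
python3 - <<'E'
from h import *
st()
for n in("wrist","scene","top"):
  im=manip.camera(n);cv2.imwrite(f'pics/{n}16.png',im)
  if n=="wrist": cv2.imwrite("pics/c16.png",cv2.resize(im[200:360,230:390],None,fx=3.5,fy=3.5,interpolation=cv2.INTER_CUBIC))
st()
E
```

```text
clock: 29.05
position: [0.5082, 0.0998, 0.1053]
ee_rot: [0.975, -0.222, 0.0, -0.0]
ft_force: [-3.5, -1.0, 8.8]
grip_width: 0.1
t 29.05 p [0.5082 0.0998 0.1053] xang -0.4487 z [ 0.0008  0.0005 -1.    ] F [-3.5132 -1.0256  8.8281] T [-0.2866  0.8851  0.3189] w 0.1
q [ 0.1461  0.2766 -0.4813  1.8894  0.1496  1.0098 -2.4189]
t 29.2 p [0.5082 0.0998 0.1054] xang -0.4487 z [ 0.0008  0.0005 -1.    ] F [-3.9818 -1.5135  8.2796] T [-0.2328  0.8812  0.3039] w 0.105
q [ 0.1461  0.2766 -0.4813  1.8894  0.1496  1.0098 -2.4188]
```

View pics/c16.png

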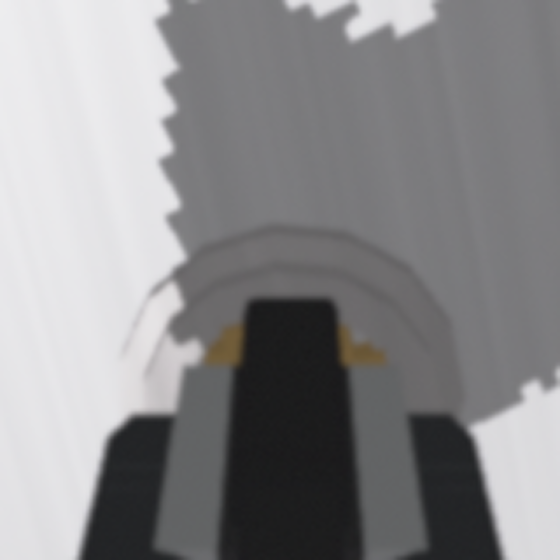

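View pics/scene16.png

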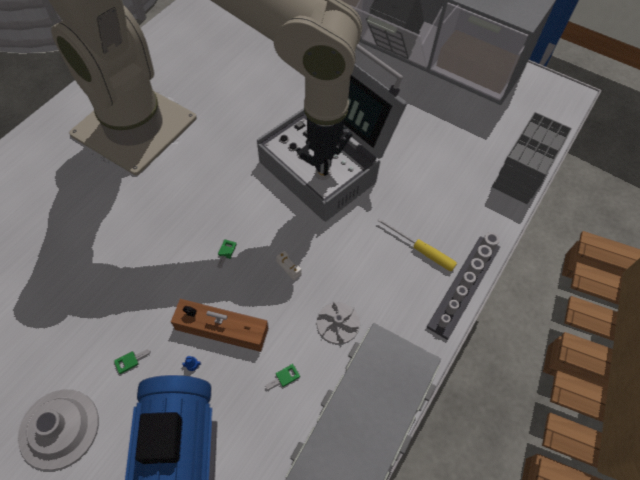

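View pics/top16.png

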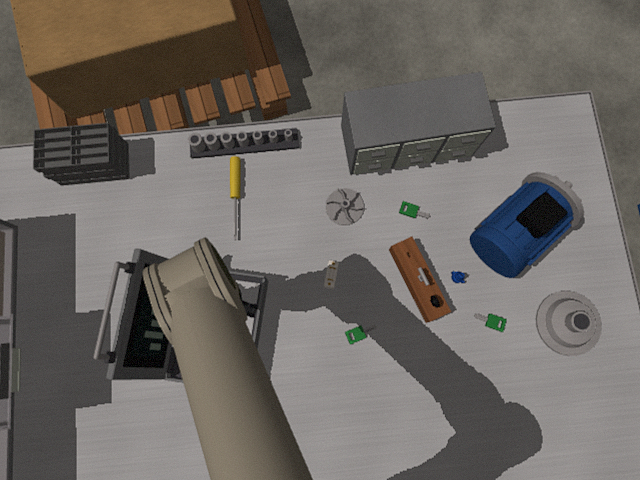

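```bash

python3 - <<'E'
from h import *
import cv2
s=cv2.imread("pics/s5.png")
cv2.imwrite("pics/c17.png",cv2.resize(s[30:100,325:415],None,fx=7,fy=7,interpolation=cv2.INTER_CUBIC))
t=cv2.imread("pics/top16.png")
cv2.imwrite("pics/c18.png",cv2.resize(t[250:370,85:165],None,fx=5,fy=5,interpolation=cv2.INTER_CUBIC))
E
```

```text
(no output)
```

View pics/c17.png

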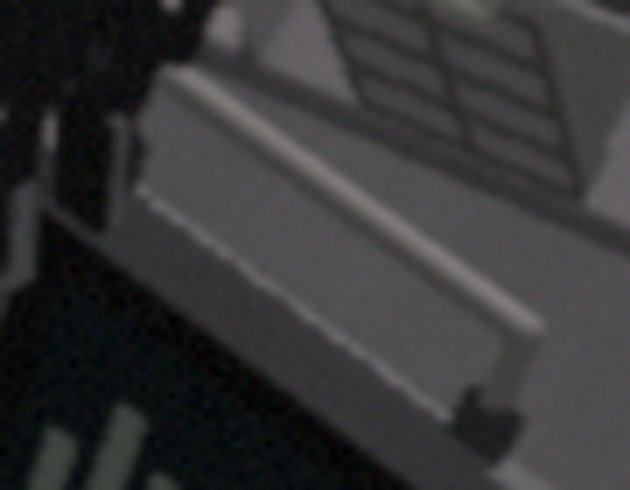

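View pics/c18.png

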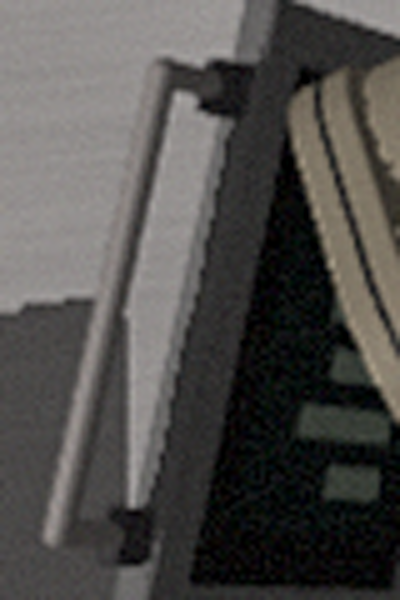

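```bash

python3 - <<'E'
from h import *
x=np.array([.243,.970]);hg=np.array([.487,.2136])
p,e=tri([ray("top",(117.2,263)),ray("scene",(401.2,76.4))]);print(p,e)
a=(p[:2]-hg)@x;print(a,p[2]-.084,np.degrees(np.pi-np.arctan2(p[2]-.084,a)-np.arctan(7/193)))
E
```

```text
[0.58328132 0.26926773 0.26156015] [np.float64(0.0013314859348572045), np.float64(0.001331485934857014)]
0.07739406301353788 0.1775601462263734 111.47401796243348
```

```bash
python3 -c "
from h import *
st(); print(manip.hand_in())"
```

```text
t 29.2 p [0.5082 0.0998 0.1054] xang -0.4487 z [ 0.0008  0.0005 -1.    ] F [-3.9818 -1.5135  8.2796] T [-0.2328  0.8812  0.3039] w 0.105
q [ 0.1461  0.2766 -0.4813  1.8894  0.1496  1.0098 -2.4188]
the job is handed in; nothing more can be done
None
```

I raised the lid by its bar and left it standing. I then took the black rectangular-bow key, rocked it past the three pins to its home position and turned it clockwise to the stop. I handed in at 29.2 s, still gripping the key and holding it turned.

What the last checks showed:
- **Lid:** the two camera views put it at about 111°, and the arm position at release gave 110.8°. My hinge estimate is good to about 1–2 mm, so the angle is uncertain by about 1°.
- **Key home:** the tool height was 105.3 mm against 105.4 mm expected, with an 8–9 N push. More rocking moved it no deeper. The readings I took while inserting never showed more than about 14 N of push.
- **Turn:** the gripper turned 1.77 rad, and the moment rose from about 0.1 to 0.3 N m at the end. I take that as the plug on its stop with the key's play used up. The plug's own angle could not be seen under the fingers.
- **Other objects:** the other keys and loose parts look unmoved in the final pictures.
- **Disagreement:** my estimates of the keyway's position differed by 1–2 mm. The countersunk mouth absorbed this, and the key went in without side load.

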